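# Put the groceries and spices back in their places

## Robot

A 6-joint arm with a two-finger parallel gripper is mounted at the origin on the work surface; the furniture and walls round the work are solid. World frame = base frame: x ahead of the robot, y to its left, z up, the work surface at z = 0. Lengths are in m, angles in rad, forces in N, time in s.
With the tool pointing down it reaches from about 0.3 to 0.775 m from the base axis. Payload 14.6 kg.
Tool frame: the origin (TCP) lies on the centre line of the jaws, within the pads' length; the fingertips stand ctrl.tcp_to_tips ahead of it and the grasp point (between the pads) lies 2 mm behind it (ctrl.tcp_to_tips is the distance from the TCP to the fingertips, in m); z points along the fingers, y is the line along which they close (so a half turn about z gives the same grasp; the last joint's range is limited). The gripper opens to 94 mm and grips with 3 to 60 N. Pads are 16 mm wide; open, the fingers measure 119 mm over their backs; the gripper's body (75 mm by 177 mm) begins 78 mm behind the grasp point.
Start: joints at [1.239, 0.3, 1.521, -0, 1.321, -0.067], TCP at [0.144, 0.531, 0.222] pointing down, gripper open.
Joint ranges: [-3.03, 3.03], [-0.79, 2.21], [0.23, 2.52], [-1.04, 4.18], [0, 3.07], [-2.55, 2.55]. Speed limits (rad/s): [2.22, 2.22, 2.57, 3.14, 3.14, 3.14].

## Interface

Orientations are given as [roll, pitch, yaw] about the fixed x, y, z axes, in that order (R = Rz(yaw) Ry(pitch) Rx(roll)).
In Python, from station import telemetry, viewer, hand_in, ctrl gives the robot as it stands.
- The arm moves only by the tool step_arm, never from a script. Its argument "plan" is a list of rows, each an object of numbers: "dx", "dy", "dz": the shift along the tool's x, y, z scaled (see below); "rx", "ry", "rz": the turn, a rotation vector about the tool's x, y, z scaled (see below); "claw": the closure, from 0 (fully open) to 1 (shut). In form: [{"dx": .., "dy": .., "dz": .., "rx": .., "ry": .., "rz": .., "claw": ..}, ...]. A call has 1 to 10 rows; each row shifts and turns the commanded pose from where the row before left it, along the tool's axes as they then stand; what a row does not reach is not made up. The controller multiplies each number of a shift by 0.1 m and each number of a turn by 90 degrees. A row lasts 1/10 s, in which the tool goes at most 50 mm and 8.59 degrees, less where a joint would pass 70% of its speed; a pose out of reach is approached as far as the arm can. A call with a number of a shift or a turn outside -1 to 1 is refused whole. A call with a gripper value outside its range is refused whole. The fingers move at their own pace and stop on an object; "grip_force" is the grip in N (left out, the last holds). Time passes only in rows, so rows that do not move let the fingers close. It gives the time, the measured TCP pose, the force, the opening and the grip force at its end, in the units of the state.
- telemetry.get_obs(): the state, without advancing time (a new reading comes with each control period).
- viewer.camera(name): name is "scene" or "side" or "wrist"; returns a dict with "img" (420x560x3 uint8, red, green, blue), "z_map" (420x560 float32, m along the optical axis (not along the pixel's ray), 0 where there is no reading), "fx", "fy", "cx", "cy" (pixels), "R" (3x3) and "t" (3): a world point X has camera coordinates R X + t; the wrist camera has in their place "tool_from_camera" (4x4, takes a point from camera to tool coordinates, whose origin is the TCP and whose axes are the flange's). Camera axes: x right, y down, z forward; pixel columns grow to the right and rows downward; lengths in m; the calibration is good to about 2 mm. A picture is of the moment at which its call begins: read the wrist's pose just before it.
- hand_in(): hands the job in; it is judged then, once.
Trained networks look in a picture, given as the dict that the camera call returned (one of the last four; its "shot" number tells which), for a name from the list of things; names that differ only in an ending like _2 or _b are one class to them, and where a whole thing is asked for, a point or a joint stands for the part that bears it (a point fixed in the world has none). Each returns a list of dicts, best first, with "score" (0 to 1); they miss things now and then, are a little off and sometimes report something else, mostly with a low value. They report only what shows in the picture. A call takes as long as a camera call. They do not tell look-alikes from the thing itself.
- viewer.recognise(target, picture): "rect" ([left, top, right, bottom] in pixels, round what is visible of it).
The state is a dict: "time_s": time; "qpos": joint angles; "joint_vel": joint speeds; "tau": joint torques, N m; "ee_pos": TCP position; "eef_rot": TCP orientation; "force": force on the tool from outside, world axes, zero at the start; "moment": the same for the moment, N m; "grip_width": finger opening in m; "grip_force": force on a finger pad.
Only numpy, scipy, OpenCV 4.12 (cv2) and the standard library are available. Lean on these libraries where they do the work, as an engineer would, in place of code of your own. Each camera call takes 0.05 s, during which the arm holds its last target. There are 200 camera calls.

## Task

Sort what is lying about on the table: stand the red-capped and the yellow-capped spice jar in the wells of the wooden stand, one in each, lay the lemon and the lime in the blue tray, one in each half, and set the garlic bulb upright in the middle of the terracotta saucer. It does not matter which well or which half. Never tip a jar over, and leave the tomato and the onion where they are.

Things in the scene. Friction and masses are not known exactly. Their poses are not given: they have to be found in the camera images.
- red_jar: Loose glass spice jar with a RED screw cap, standing; body 42 mm across, cap 45 mm across from 85 to 106 mm up, 106 mm tall, about 0.11 kg. Origin: centre of its underside; z up as it stands.
- yellow_jar: Loose glass spice jar with a YELLOW screw cap, standing; body 41 mm across, cap 42 mm across from 76 to 96 mm up, 96 mm tall, about 0.11 kg. Origin: centre of its underside; z up as it stands.
- lemon: Loose yellow lemon, lying, rigid; 78 mm long along its x axis, 55 mm wide along its y axis, 56 mm tall, about 0.1 kg. Can roll if pushed. Origin: centre of its underside; z up as it stands.
- lime: Loose green lime, lying, rigid; 53 mm along its x axis, 46 mm wide along its y axis, 48 mm tall, about 0.05 kg. Can roll if pushed. Origin: centre of its underside; z up as it stands.
- garlic: Loose whole white-pink garlic bulb, standing, rigid; 56 mm across at about 22 mm up, above that it tapers like a cone to a stalk 56 mm up, so it is best gripped low, about 20 to 25 mm up; about 0.035 kg. Origin: centre of its underside; z up as it stands.
- spice_stand: Pale wooden spice stand fixed to the table, 84 mm along x, 174 mm along y, 18 mm tall, with two round wells in its top for the jars, 62 mm across and 10 mm deep (well floors 8 mm above the table), centred 41 mm to either side of its centre, at y = +41 and -41 mm in its frame. Origin: centre of its underside; z up.
- fruit_tray: Shallow blue ceramic fruit tray fixed to the table, 100 mm along x, 192 mm along y, 14 mm tall, walls and floor 4 mm thick, halved by one upright wall across its middle into two open bays, each 92 mm (x) by 90 mm (y) inside, centred at y = +47 and -47 mm in its frame. Origin: centre of its underside; z up.
- saucer: Round shallow terracotta saucer fixed to the table, 116 mm across its rim, 96 mm across its foot, 14 mm tall, its floor 5 mm above the table and about 90 mm across inside. Origin: centre of its underside; z up.
- tomato: Bystander: red tomato 69 mm across, 71 mm tall, standing loose on the table. Origin: centre of its underside; z up as it stands.
- onion: Bystander: brown onion 79 mm across, 85 mm tall, standing loose on the table. Origin: centre of its underside; z up as it stands.
There are look-alikes about, which are no part of the job. What is shaped like the red_jar but black, pink or turquoise is not meant.

How it is judged:
By the outcome, as a careful person would: the job done as asked, in the order asked, and still so for the second after the job is handed in, with the robot touching nothing.
It also fails if it takes over 128 s, if anything falls off the work surface, if the arm or the gripper's body presses on something with over 40 N, if the wrist force passes 120 N, or if a joint passes its speed limit or range.

## Working session

There is one attempt and no reset: what is moved stays moved. The work goes in short steps, Python scripts to look and compute and a tool call to move; the robot and the scene stay as the last step left them, time stands still between calls to the robot, and variables do not carry over. Pictures are saved under pics/ and viewed, at most 14 in all, crops included, and the job is handed in when it is done.

Besides the shell and the picture viewer there is one more tool, called after "Request:" in YAML: its name, and indented under it one key for each argument. step_arm: Moves the arm, as the interface text tells. Shifts and turns lie within -1 to 1; 1 stands for 0.1 m of shift or 90 degrees of turn. Its arguments: {"type":"object","properties":{"plan":{"type":"array"},"grip_force":{"type":"number"}},"required":["plan"]}

```bash
mkdir -p pics; ls; cat > h.py <<'E'
import numpy as np, cv2
from station import telemetry, viewer, hand_in, ctrl
NAMES=["red_jar","yellow_jar","lemon","lime","garlic","spice_stand","fruit_tray","saucer","tomato","onion"]
def save(p,n): cv2.imwrite(f"pics/{n}.png",cv2.cvtColor(p["img"],cv2.COLOR_RGB2BGR))
def world(p):
    z=p["z_map"]; v,u=np.mgrid[:z.shape[0],:z.shape[1]]
    c=np.stack([(u-p["cx"])/p["fx"]*z,(v-p["cy"])/p["fy"]*z,z],-1)
    W=(c-p["t"])@p["R"]; W[z==0]=np.nan; return W
E
python3 - <<'E'
from h import *
o=telemetry.get_obs(); print(o["ee_pos"],o["eef_rot"],o["grip_width"],ctrl.tcp_to_tips)
for c in ["scene","side"]:
    p=viewer.camera(c); save(p,c); np.savez(c+".npz",**{k:p[k] for k in["img","z_map","fx","fy","cx","cy","R","t"]})
    W=world(p); print(c,-p["R"].T@p["t"])
    for n in NAMES:
        for d in viewer.recognise(n,p)[:4]:
            l,t,r,b=[int(x) for x in d["rect"]]; w=W[max(t,0):b,max(l,0):r].reshape(-1,3); w=w[w[:,2]>.006]
            print(n,round(d["score"],2),[l,t,r,b],np.nanpercentile(w,[5,50,95],axis=0).round(3).tolist() if len(w) else None)
E
```

```text
pics
[0.14385239 0.53059447 0.22188402] [-3.14043023e+00 -6.94018858e-05  2.87685868e+00] 0.09412747291302778 0.017
scene [-0.4230942  -0.92002838  1.14589145]
red_jar 0.94 [353, 251, 372, 281] [[0.389, -0.462, 0.013], [0.396, -0.447, 0.071], [0.419, -0.426, 0.106]]
red_jar 0.84 [296, 236, 314, 268] [[0.227, -0.322, 0.018], [0.291, -0.29, 0.087], [0.317, -0.263, 0.106]]
red_jar 0.76 [308, 184, 324, 212] [[0.513, -0.123, 0.014], [0.523, -0.112, 0.068], [0.545, -0.089, 0.106]]
red_jar 0.71 [248, 179, 261, 205] [[0.359, 0.036, 0.016], [0.368, 0.049, 0.074], [0.389, 0.074, 0.106]]
yellow_jar 0.8 [307, 210, 322, 235] [[0.409, -0.221, 0.017], [0.418, -0.21, 0.066], [0.443, -0.186, 0.096]]
lemon 0.59 [333, 216, 354, 233] [[0.5, -0.284, 0.017], [0.515, -0.263, 0.039], [0.541, -0.233, 0.053]]
lime 0.58 [326, 251, 343, 264] [[0.366, -0.362, 0.018], [0.378, -0.346, 0.033], [0.397, -0.325, 0.046]]
lime 0.34 [275, 197, 294, 219] [[0.391, -0.086, 0.014], [0.41, -0.064, 0.045], [0.444, -0.032, 0.056]]
garlic 0.65 [369, 242, 387, 257] [[0.42, -0.449, 0.017], [0.509, -0.42, 0.035], [0.531, -0.391, 0.
[... 1551 characters left out ...]
[0.497, -0.433, 0.016], [0.517, -0.422, 0.033], [0.54, -0.403, 0.047]]
spice_stand 0.96 [246, 152, 271, 179] [[0.314, 0.043, 0.007], [0.352, 0.253, 0.017], [0.384, 0.34, 0.106]]
fruit_tray 0.61 [293, 170, 323, 204] [[0.45, -0.056, 0.006], [0.498, 0.106, 0.01], [0.55, 0.209, 0.058]]
saucer 0.92 [291, 146, 318, 156] [[0.475, 0.324, 0.006], [0.519, 0.357, 0.008], [0.568, 0.404, 0.014]]
tomato 0.91 [274, 196, 299, 215] [[0.392, -0.086, 0.017], [0.421, -0.068, 0.049], [0.453, -0.026, 0.063]]
tomato 0.67 [276, 265, 288, 284] [[0.375, -0.441, 0.017], [0.388, -0.355, 0.04], [0.398, -0.333, 0.097]]
onion 0.68 [342, 312, 379, 348] [[0.506, -0.573, 0.028], [0.533, -0.555, 0.052], [0.566, -0.524, 0.07]]
```

```bash
python3 - <<'E'
import cv2
a=cv2.imread("pics/scene.png")[130:295,190:430]; cv2.imwrite("pics/scene_c.png",cv2.resize(a,(800,550),interpolation=2))
a=cv2.imread("pics/side.png")[135:360,180:400]; cv2.imwrite("pics/side_c.png",cv2.resize(a,(586,600),interpolation=2))
E
```

```text
(no output)
```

View pics/scene_c.png

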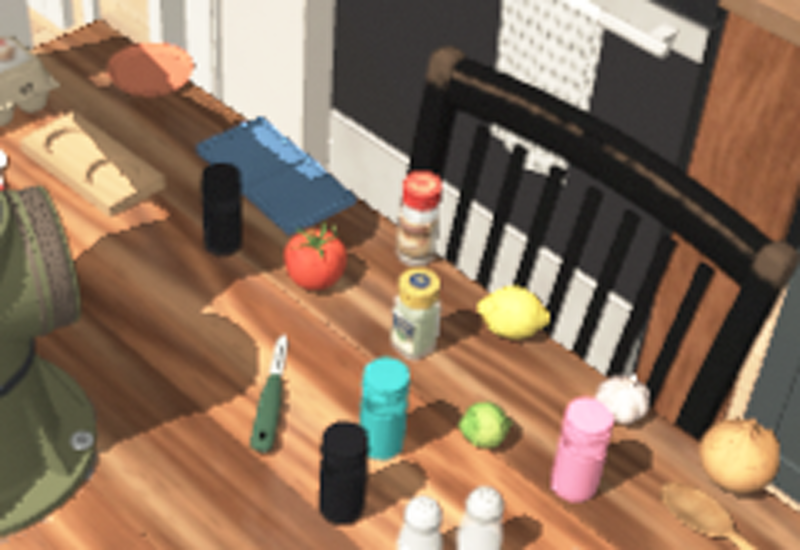

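View pics/side_c.png

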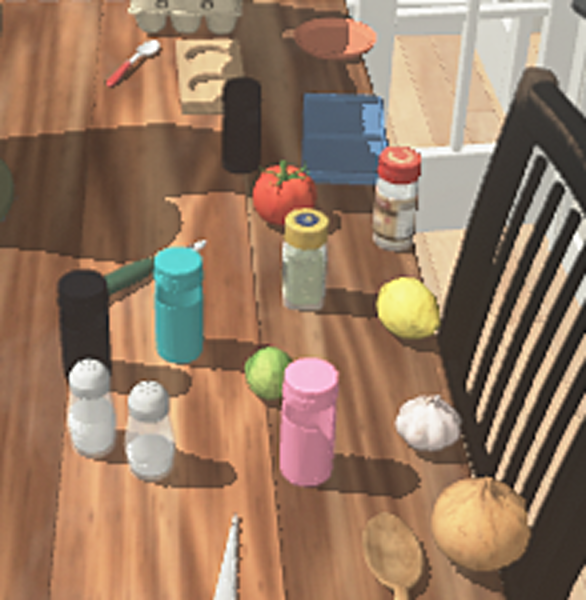

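```bash
cat > fit.py <<'E'
from h import *
from scipy.optimize import least_squares
P=[]
for c in ["scene","side"]:
    d=dict(np.load(c+".npz")); W=world(d); P.append(W.reshape(-1,3))
A=[p[~np.isnan(p[:,0])] for p in P]
def near(c,r,z0,z1,s=None):
    X=np.vstack(A) if s is None else A[s]
    return X[(np.hypot(X[:,0]-c[0],X[:,1]-c[1])<r)&(X[:,2]>z0)&(X[:,2]<z1)]
if __name__=="__main__":
    for n,c,z0,z1,r in [("red",(.535,-.105),.086,.101,.0225),("yel",(.43,-.2),.077,.091,.021),("black",(.378,.06),.086,.101,.0225),("pink",(.41,-.44),.086,.101,.0225),("turq",(.307,-.28),.086,.101,.0225)]:
        for s in(0,1,None):
            x=near(c,.05,z0,z1,s); 
            f=least_squares(lambda q:np.hypot(x[:,0]-q[0],x[:,1]-q[1])-r,c,loss="soft_l1",f_scale=.001)
            print(n,s,len(x),f.x.round(4),np.abs(f.fun).mean().round(4))
    # ellipsoids
    for n,c,a,b,h in [("lemon",(.525,-.26),.039,.0275,.028),("lime",(.385,-.345),.0265,.023,.024)]:
      for s in (0,1,None):
        x=near(c,.052 if n=="lemon" else .036,.01,.07,s)
        best=None
        for y0 in np.arange(0,np.pi,.4):
            def res(q):
                d=x-[q[0],q[1],h]; C,S=np.cos(q[2]),np.sin(q[2])
                return (np.sqrt(((d[:,0]*C+d[:,1]*S)/a)**2+((-d[:,0]*S+d[:,1]*C)/b)**2+(d[:,2]/h)**2)-1)*b
            f=least_squares(res,[*c,y0],loss="soft_l1",f_scale=.002)
            if best is None or f.cost<best.cost: best=f
        print(n,s,len(x),best.x.round(3),np.abs(best.fun).mean().round(4),x[:,2].max())
    for n,c,r,z0,z1,R in [("garlic",(.52,-.41),.05,.014,.03,.027),("tomato",(.42,-.055),.05,.03,.045,.0345),("onion",(.535,-.54),.06,.035,.055,.0395)]:
        for s in(0,1,None):
            x=near(c,r,z0,z1,s); f=least_squares(lambda q:np.hypot(x[:,0]-q[0],x[:,1]-q[1])-R,c,loss="soft_l1",f_scale=.002)
            print(n,s,len(x),f.x.round(4),np.abs(f.fun).mean().round(4))
    for n,c,r,z0,z1 in [("stand",(.35,.25),.13,.014,.022),("tray",(.5,.1),.14,.0115,.018),("saucer",(.52,.37),.09,.011,.018)]:
        for s in (0,1,None):
            x=near(c,r,z0,z1,s)
            if len(x)>5:print(n,s,len(x),"rect",cv2.minAreaRect(x[:,:2].astype(np.float32)*1000),"mean",x[:,:2].mean(0).round(3))
    X=np.vstack(A)
    for lo in np.arange(-.6,.5,.1):
        m=X[(X[:,1]>lo)&(X[:,1]<lo+.1)&(X[:,2]>.12)&(X[:,0]>.4)&(X[:,0]<.9)]
        e=X[(X[:,1]>lo)&(X[:,1]<lo+.1)&(abs(X[:,2])<.006)]
        print("tall y",lo.round(1),len(m),(m[:,0].min().round(3),m[:,2].max().round(2)) if len(m) else "", "table xmax",e[:,0].max().round(3) if len(e) else "")
    # top-down height map
    H=np.zeros((600,400),np.float32)
    for p in X:
        i,j=int((.5-p[1])*500),int((p[0]-.1)*500)
        if 0<=i<600 and 0<=j<400:H[i,j]=max(H[i,j],p[2])
    im=cv2.applyColorMap((np.clip(cv2.dilate(H,np.ones((3,3))),0,.12)*2100).astype(np.uint8),2)
    cv2.imwrite("pics/top.png",im)
E
python3 fit.py
```

```text
red 0 46 [ 0.5372 -0.0979] 0.0022
red 1 73 [ 0.5379 -0.0964] 0.0018
red None 119 [ 0.5376 -0.0969] 0.002
yel 0 45 [ 0.4311 -0.1997] 0.002
yel 1 71 [ 0.4305 -0.1973] 0.0013
yel None 116 [ 0.4306 -0.198 ] 0.0017
black 0 49 [0.3822 0.0605] 0.0031
black 1 69 [0.3809 0.0623] 0.0018
black None 118 [0.3813 0.0615] 0.0024
pink 0 61 [ 0.412  -0.4395] 0.0024
pink 1 112 [ 0.4119 -0.4379] 0.001
pink None 173 [ 0.4119 -0.4383] 0.0016
turq 0 64 [ 0.3062 -0.2755] 0.0029
turq 1 93 [ 0.3053 -0.2738] 0.0012
turq None 157 [ 0.3057 -0.2741] 0.002
lemon 0 241 [ 0.534 -0.257  2.713] 0.0025 0.057358636963321594
lemon 1 431 [ 0.526 -0.249  1.929] 0.0014 0.05708632423151508
lemon None 672 [ 0.527 -0.249  1.833] 0.0019 0.057358636963321594
lime 0 159 [ 0.392 -0.338  3.612] 0.0021 0.049273484852111214
lime 1 250 [ 0.388 -0.336  1.393] 0.0013 0.04893795786965185
lime None 409 [ 0.39  -0.337  0.984] 0.0017 0.049273484852111214
garlic 0 53 [ 0.5244 -0.4088] 0.0024
garlic 1 134 [ 0.5207 -0.4068] 0.0016
garlic None 187 [ 0.5215 -0.4072] 0.0021
tomato 0 76 [ 0.4255 -0.0498] 0.0029
tomato 1 117 [ 0.4222 -0.0483] 0.00
[... 1275 characters left out ...]
((525.0127563476562, 374.9165954589844), (113.5478744506836, 110.65987396240234), 84.65380096435547) mean [0.523 0.384]
tall y -0.6 0  table xmax 1.147
tall y -0.5 469 (np.float64(0.687), np.float64(0.14)) table xmax 1.142
tall y -0.4 617 (np.float64(0.697), np.float64(0.14)) table xmax 1.143
tall y -0.3 556 (np.float64(0.704), np.float64(0.15)) table xmax 1.152
tall y -0.2 480 (np.float64(0.703), np.float64(0.14)) table xmax 1.159
tall y -0.1 372 (np.float64(0.69), np.float64(0.14)) table xmax 1.163
tall y -0.0 164 (np.float64(0.688), np.float64(0.14)) table xmax 1.138
tall y 0.1 0  table xmax 1.137
tall y 0.2 0  table xmax 1.133
tall y 0.3 0  table xmax 1.139
tall y 0.4 0  table xmax 1.131
```

View pics/top.png

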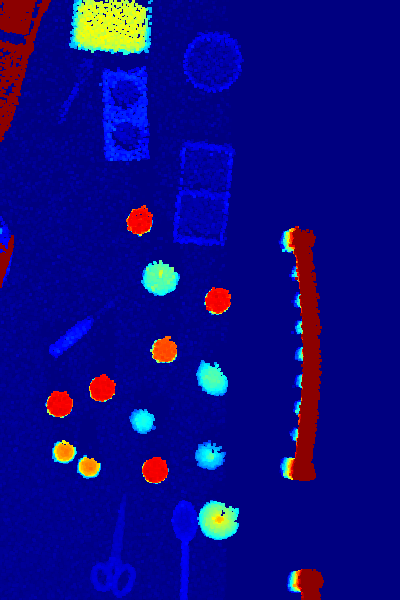

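```bash
cat > fit2.py <<'E'
from fit import *
X=np.vstack(A)
def box(x0,x1,y0,y1,z0,z1): return X[(X[:,0]>x0)&(X[:,0]<x1)&(X[:,1]>y0)&(X[:,1]<y1)&(X[:,2]>z0)&(X[:,2]<z1)]
def rect(x,hx,hy,c):
    # robust outline: percentile widths over angles
    best=None
    for a in np.radians(np.arange(-12,12.1,.5)):
        R=np.array([[np.cos(a),np.sin(a)],[-np.sin(a),np.cos(a)]]); l=x[:,:2]@R.T
        lo,hi=np.percentile(l,1,axis=0),np.percentile(l,99,axis=0); ar=np.prod(hi-lo)
        if best is None or ar<best[0]: best=(ar,np.degrees(a),(R.T@((lo+hi)/2)).round(4),(hi-lo).round(4))
    return best
print("stand",rect(box(.28,.42,.16,.365,.013,.022),0,0,0))
print("tray",rect(box(.42,.59,-.0,.235,.009,.02),0,0,0))
# wells: low points within stand
w=box(.31,.39,.18,.35,.004,.0115); 
for s in(1,-1):
    q=w[(w[:,1]>.272)==(s>0)]; print("well",len(q),q[:,:2].mean(0).round(4),(q[:,:2].min(0)+q[:,:2].max(0))/2)
x=box(.45,.6,.3,.45,.0105,.02)
f=least_squares(lambda q:np.hypot(x[:,0]-q[0],x[:,1]-q[1])-q[2],[.525,.375,.056],loss="soft_l1",f_scale=.002);print("saucer",f.x.round(4))
c=box(.22,.42,.37,.5,.03,.2);print("carton",c.min(0).round(3),c.max(0).round(3))
E
python3 fit2.py
```

```text
stand (np.float64(0.014819541957565956), np.float64(1.0), array([0.351 , 0.2703]), array([0.0838, 0.1769]))
tray (np.float64(0.01995022112928735), np.float64(-6.5), array([0.5067, 0.1116]), array([0.1008, 0.198 ]))
well 161 [0.3526 0.3215] [0.34999565 0.31375822]
well 224 [0.3469 0.2265] [0.34775495 0.22550831]
saucer [0.5252 0.3748 0.0545]
carton [0.241 0.393 0.03 ] [0.402 0.499 0.077]
```

Request:
step_arm:
  plan:
    - {"rz":0.095}
    - {"rz":0.095}
    - {"rz":0.095}
    - {"rz":0.095}
    - {"rz":0.095}
    - {"rz":0.095}
    - {"rz":0.095}
    - {"rz":0.095}
    - {"rz":0.0717}
    - {"dz":0}

```text
$.plan[0]: bad value
```

Request:
step_arm:
  plan:
    - {"dx":0,"dy":0,"dz":0,"rx":0,"ry":0,"rz":0.095,"claw":0}
    - {"dx":0,"dy":0,"dz":0,"rx":0,"ry":0,"rz":0.095,"claw":0}
    - {"dx":0,"dy":0,"dz":0,"rx":0,"ry":0,"rz":0.095,"claw":0}
    - {"dx":0,"dy":0,"dz":0,"rx":0,"ry":0,"rz":0.095,"claw":0}
    - {"dx":0,"dy":0,"dz":0,"rx":0,"ry":0,"rz":0.095,"claw":0}
    - {"dx":0,"dy":0,"dz":0,"rx":0,"ry":0,"rz":0.095,"claw":0}
    - {"dx":0,"dy":0,"dz":0,"rx":0,"ry":0,"rz":0.095,"claw":0}
    - {"dx":0,"dy":0,"dz":0,"rx":0,"ry":0,"rz":0.095,"claw":0}
    - {"dx":0,"dy":0,"dz":0,"rx":0,"ry":0,"rz":0.0717,"claw":0}
    - {"dx":0,"dy":0,"dz":0,"rx":0,"ry":0,"rz":0,"claw":0}

```text
time_s: 2.1
ee_pos: [0.144, 0.5308, 0.2224]
eef_rot: [-3.142, 0.0, 1.569]
force: [0.6, -0.7, -0.5]
grip_width: 0.0937
grip_force: 0.0
```

Request:
step_arm:
  plan:
    - {"dx":-0.39,"dy":0.24,"dz":0,"rx":0,"ry":0,"rz":0,"claw":0}
    - {"dx":-0.39,"dy":0.24,"dz":0,"rx":0,"ry":0,"rz":0,"claw":0}
    - {"dx":-0.39,"dy":0.24,"dz":0,"rx":0,"ry":0,"rz":0,"claw":0}
    - {"dx":-0.39,"dy":0.24,"dz":0,"rx":0,"ry":0,"rz":0,"claw":0}
    - {"dx":-0.39,"dy":0.24,"dz":0,"rx":0,"ry":0,"rz":0,"claw":0}
    - {"dx":-0.39,"dy":0.24,"dz":0,"rx":0,"ry":0,"rz":0,"claw":0}
    - {"dx":-0.39,"dy":0.24,"dz":0,"rx":0,"ry":0,"rz":0,"claw":0}
    - {"dx":-0.39,"dy":0.24,"dz":0,"rx":0,"ry":0,"rz":0,"claw":0}
    - {"dx":-0.39,"dy":0.24,"dz":0,"rx":0,"ry":0,"rz":0,"claw":0}
    - {"dx":-0.39,"dy":0.24,"dz":0,"rx":0,"ry":0,"rz":0,"claw":0}

```text
time_s: 3.1
ee_pos: [0.3844, 0.1389, 0.2228]
eef_rot: [3.141, -0.0, 1.574]
force: [1.1, 0.9, -1.1]
grip_width: 0.0939
grip_force: 0.0
```

Request:
step_arm:
  plan:
    - {"dx":-0.39,"dy":0.24,"dz":0,"rx":0,"ry":0,"rz":0,"claw":0}
    - {"dx":-0.39,"dy":0.24,"dz":0,"rx":0,"ry":0,"rz":0,"claw":0}
    - {"dx":-0.39,"dy":0.24,"dz":0,"rx":0,"ry":0,"rz":0,"claw":0}
    - {"dx":-0.39,"dy":0.24,"dz":0,"rx":0,"ry":0,"rz":0,"claw":0}
    - {"dx":-0.39,"dy":0.24,"dz":0,"rx":0,"ry":0,"rz":0,"claw":0}
    - {"dx":-0.3,"dy":0.2,"dz":0,"rx":0,"ry":0,"rz":0,"claw":0}
    - {"dx":0,"dy":0,"dz":0,"rx":0,"ry":0,"rz":0,"claw":0}

```text
time_s: 3.8
ee_pos: [0.5248, -0.0875, 0.2218]
eef_rot: [-3.141, 0.0, 1.571]
force: [0.1, 0.7, 0.9]
grip_width: 0.0944
grip_force: 0.0
```

```bash
cat >> h.py <<'E'
from scipy.spatial.transform import Rotation as Ro
def wrist(name=None):
    o=telemetry.get_obs(); p=viewer.camera("wrist")
    T=np.eye(4); T[:3,:3]=Ro.from_euler("xyz",o["eef_rot"]).as_matrix(); T[:3,3]=o["ee_pos"]
    M=np.linalg.inv(T@p["tool_from_camera"]); p=dict(p); p["R"],p["t"]=M[:3,:3],M[:3,3]
    if name: save(p,name); np.savez(name+".npz",**{k:p[k] for k in["img","z_map","fx","fy","cx","cy","R","t"]})
    return o,p,world(p).reshape(-1,3)
def circ(X,c,z0,z1,r,rad=.05):
    from scipy.optimize import least_squares
    x=X[(np.hypot(X[:,0]-c[0],X[:,1]-c[1])<rad)&(X[:,2]>z0)&(X[:,2]<z1)]
    f=least_squares(lambda q:np.hypot(x[:,0]-q[0],x[:,1]-q[1])-r,c,loss="soft_l1",f_scale=.001)
    return len(x),f.x.round(4),np.abs(f.fun).mean().round(4)
E
python3 - <<'E'
from h import *
o,p,X=wrist("w1"); print(o["ee_pos"],o["eef_rot"],-p["R"].T@p["t"])
X=X[~np.isnan(X[:,0])]; print(X.min(0),X.max(0))
c=(.5375,-.097); print(circ(X,c,.086,.101,.0225)); t=X[(np.hypot(X[:,0]-c[0],X[:,1]-c[1])<.04)&(X[:,2]>.102)&(X[:,2]<.112)]; print(len(t),(t.min(0)+t.max(0))/2)
E
```

```text
[ 0.52484582 -0.08746268  0.22180701] [-3.14110615e+00  2.44486293e-04  1.57091801e+00] [ 0.52455375 -0.00901097  0.38464267]
[ 0.12370003 -1.25775569 -0.77329655] [1.58194404 0.38006674 0.33991765]
(168, array([ 0.5386, -0.0993]), np.float64(0.0003))
1537 [ 0.53833237 -0.09884995  0.10579768]
```

View pics/w1.png

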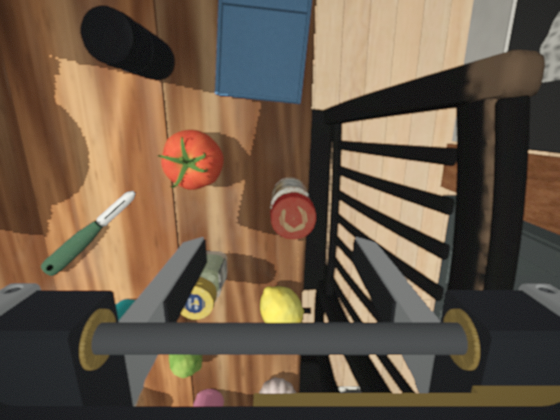

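Jar candidates in the scene picture: red (316,198), black (254,192), black (293,272), turquoise (305,252) and pink (362,266). Only the first is clear glass with a red cap. The enlarged side crop shows it at (398,165), and the wrist picture shows it at (293,215). Both fit at about (0.5385, -0.099), with its top at 106 mm.

Request:
step_arm:
  plan:
    - {"dx":-0.115,"dy":0.137,"dz":0.2,"rx":0,"ry":0,"rz":0,"claw":0}
    - {"dx":0,"dy":0,"dz":0.36,"rx":0,"ry":0,"rz":0,"claw":0}
    - {"dx":0,"dy":0,"dz":0.36,"rx":0,"ry":0,"rz":0,"claw":0}
    - {"dx":0,"dy":0,"dz":0.36,"rx":0,"ry":0,"rz":0,"claw":0}
    - {"dx":0,"dy":0,"dz":0.36,"rx":0,"ry":0,"rz":0,"claw":0}
    - {"dx":0,"dy":0,"dz":0,"rx":0,"ry":0,"rz":0,"claw":0}
    - {"dx":0,"dy":0,"dz":0,"rx":0,"ry":0,"rz":0,"claw":1}
    - {"dx":0,"dy":0,"dz":0,"rx":0,"ry":0,"rz":0,"claw":1}
    - {"dx":0,"dy":0,"dz":0,"rx":0,"ry":0,"rz":0,"claw":1}
    - {"dx":0,"dy":0,"dz":0,"rx":0,"ry":0,"rz":0,"claw":1}
  grip_force: 15

```text
time_s: 4.85
ee_pos: [0.5379, -0.0959, 0.0597]
eef_rot: [3.14, 0.0, 1.571]
force: [0.7, -0.1, -0.6]
grip_width: 0.0657
grip_force: 0.0
```

Request:
step_arm:
  plan:
    - {"dx":0,"dy":0,"dz":0,"rx":0,"ry":0,"rz":0,"claw":1}
    - {"dx":0,"dy":0,"dz":0,"rx":0,"ry":0,"rz":0,"claw":1}
    - {"dx":0,"dy":0,"dz":0,"rx":0,"ry":0,"rz":0,"claw":1}
    - {"dx":0,"dy":0,"dz":0,"rx":0,"ry":0,"rz":0,"claw":1}
    - {"dx":0,"dy":0,"dz":0,"rx":0,"ry":0,"rz":0,"claw":1}
    - {"dx":0,"dy":0,"dz":0,"rx":0,"ry":0,"rz":0,"claw":1}
    - {"dx":0,"dy":0,"dz":0,"rx":0,"ry":0,"rz":0,"claw":1}

```text
time_s: 5.55
ee_pos: [0.5375, -0.0959, 0.0586]
eef_rot: [3.141, 0.0, 1.57]
force: [-0.8, 0.5, 4.2]
grip_width: 0.0442
grip_force: 15.0
```

Request:
step_arm:
  plan:
    - {"dx":0,"dy":0,"dz":-0.15,"rx":0,"ry":0,"rz":0,"claw":1}
    - {"dx":0,"dy":0,"dz":-0.35,"rx":0,"ry":0,"rz":0,"claw":1}
    - {"dx":0,"dy":0,"dz":-0.4,"rx":0,"ry":0,"rz":0,"claw":1}
    - {"dx":0,"dy":0,"dz":-0.4,"rx":0,"ry":0,"rz":0,"claw":1}
    - {"dx":0.15,"dy":-0.07,"dz":0,"rx":0,"ry":0,"rz":0,"claw":1}
    - {"dx":0.35,"dy":-0.16,"dz":0,"rx":0,"ry":0,"rz":0,"claw":1}
    - {"dx":0.35,"dy":-0.16,"dz":0,"rx":0,"ry":0,"rz":0,"claw":1}
    - {"dx":0.35,"dy":-0.16,"dz":0,"rx":0,"ry":0,"rz":0,"claw":1}
    - {"dx":0.35,"dy":-0.16,"dz":0,"rx":0,"ry":0,"rz":0,"claw":1}
    - {"dx":0.35,"dy":-0.16,"dz":0,"rx":0,"ry":0,"rz":0,"claw":1}

```text
time_s: 6.55
ee_pos: [0.4489, 0.0956, 0.1874]
eef_rot: [-3.14, 0.0, 1.57]
force: [0.8, 0.3, -1.5]
grip_width: 0.0439
grip_force: 15.0
```

Request:
step_arm:
  plan:
    - {"dx":0.35,"dy":-0.16,"dz":0,"rx":0,"ry":0,"rz":0,"claw":1}
    - {"dx":0.35,"dy":-0.16,"dz":0,"rx":0,"ry":0,"rz":0,"claw":1}
    - {"dx":0.35,"dy":-0.16,"dz":0,"rx":0,"ry":0,"rz":0,"claw":1}
    - {"dx":0.35,"dy":-0.16,"dz":0,"rx":0,"ry":0,"rz":0,"claw":1}
    - {"dx":0.35,"dy":-0.16,"dz":0,"rx":0,"ry":0,"rz":0,"claw":1}
    - {"dx":0.35,"dy":-0.16,"dz":0,"rx":0,"ry":0,"rz":0,"claw":1}
    - {"dx":0.1,"dy":-0.04,"dz":0,"rx":0,"ry":0,"rz":0,"claw":1}
    - {"dx":0,"dy":0,"dz":0,"rx":0,"ry":0,"rz":0,"claw":1}

```text
time_s: 7.35
ee_pos: [0.3495, 0.3149, 0.1875]
eef_rot: [-3.14, 0.001, 1.573]
force: [0.7, -0.8, -1.8]
grip_width: 0.0438
grip_force: 15.0
```

```bash
python3 - <<'E'
from h import *
o,p,X=wrist("w2"); print(o["ee_pos"],o["eef_rot"],o["grip_width"])
X=X[~np.isnan(X[:,0])]; np.save("X2",X)
s=X[(X[:,0]>.29)&(X[:,0]<.41)&(X[:,1]>.17)&(X[:,1]<.37)&(X[:,2]>.013)&(X[:,2]<.023)]
print(len(s),np.percentile(s,[1,99],axis=0))
w=X[(X[:,0]>.3)&(X[:,0]<.4)&(X[:,1]>.19)&(X[:,1]<.36)&(X[:,2]>.004)&(X[:,2]<.012)]
for q in (w[w[:,1]<.27],w[w[:,1]>.27]):
    if len(q): print(len(q),np.percentile(q,[1,99],axis=0).round(4))
print(circ(X,(.35,.312),.205,.23,.0225))
print(circ(X,(.35,.312),.19,.26,.0225))
E
```

```text
[0.34951545 0.31492601 0.18752068] [-3.14038657e+00  9.07221388e-04  1.57284402e+00] 0.04384057853336614
2843 [[0.31025108 0.26245429 0.0152082 ]
 [0.39402122 0.3595416  0.02028528]]
1806 [[0.3223 0.2951 0.0066]
 [0.3817 0.3594 0.0111]]
(3197, array([0.3496, 0.3118]), np.float64(0.0034))
(11584, array([0.3496, 0.3109]), np.float64(0.0054))
```

View pics/w2.png

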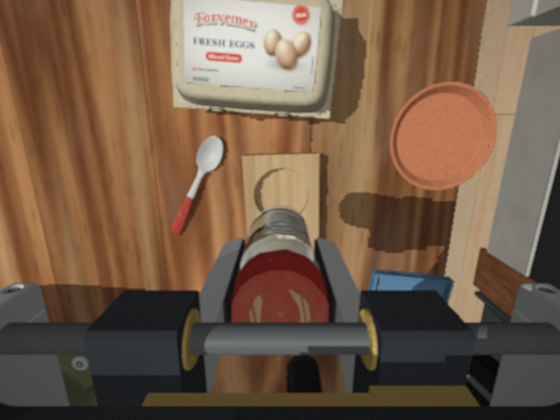

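Request:
step_arm:
  plan:
    - {"dx":0.01,"dy":0.02,"dz":0.2,"rx":0,"ry":0,"rz":0,"claw":1}
    - {"dx":0,"dy":0,"dz":0.35,"rx":0,"ry":0,"rz":0,"claw":1}
    - {"dx":0,"dy":0,"dz":0.3,"rx":0,"ry":0,"rz":0,"claw":1}
    - {"dx":0,"dy":0,"dz":0.15,"rx":0,"ry":0,"rz":0,"claw":1}
    - {"dx":0,"dy":0,"dz":0.1,"rx":0,"ry":0,"rz":0,"claw":1}
    - {"dx":0,"dy":0,"dz":0.06,"rx":0,"ry":0,"rz":0,"claw":1}
    - {"dx":0,"dy":0,"dz":0.03,"rx":0,"ry":0,"rz":0,"claw":1}
    - {"dx":0,"dy":0,"dz":0.01,"rx":0,"ry":0,"rz":0,"claw":1}
    - {"dx":0,"dy":0,"dz":0,"rx":0,"ry":0,"rz":0,"claw":1}

```text
time_s: 8.3
ee_pos: [0.3528, 0.3153, 0.0689]
eef_rot: [3.141, -0.001, 1.57]
force: [-0.2, 0.1, -0.9]
grip_width: 0.044
grip_force: 15.0
```

Request:
step_arm:
  plan:
    - {"dx":0,"dy":0,"dz":0.01,"rx":0,"ry":0,"rz":0,"claw":1}
    - {"dx":0,"dy":0,"dz":0,"rx":0,"ry":0,"rz":0,"claw":0.45}
    - {"dx":0,"dy":0,"dz":0,"rx":0,"ry":0,"rz":0,"claw":0.3}
    - {"dx":0,"dy":0,"dz":0,"rx":0,"ry":0,"rz":0,"claw":0.2}
    - {"dx":0,"dy":0,"dz":0,"rx":0,"ry":0,"rz":0,"claw":0.1}
    - {"dx":0,"dy":0,"dz":0,"rx":0,"ry":0,"rz":0,"claw":0}
    - {"dx":0,"dy":0,"dz":0,"rx":0,"ry":0,"rz":0,"claw":0}
    - {"dx":0,"dy":0,"dz":0,"rx":0,"ry":0,"rz":0,"claw":0}

```text
time_s: 9.1
ee_pos: [0.3525, 0.3152, 0.0675]
eef_rot: [3.142, -0.0, 1.57]
force: [-0.7, -0.2, -0.4]
grip_width: 0.093
grip_force: 0.0
```

Request:
step_arm:
  plan:
    - {"dx":0,"dy":0,"dz":-0.25,"rx":0,"ry":0,"rz":0,"claw":0}
    - {"dx":0,"dy":0,"dz":-0.45,"rx":0,"ry":0,"rz":0,"claw":0}
    - {"dx":0,"dy":0,"dz":-0.45,"rx":0,"ry":0,"rz":0,"claw":0}
    - {"dx":0,"dy":0,"dz":-0.4,"rx":0,"ry":0,"rz":0,"claw":0}
    - {"dx":-0.22,"dy":0.03,"dz":0,"rx":0,"ry":0,"rz":0,"claw":0}
    - {"dx":-0.42,"dy":0.06,"dz":0,"rx":0,"ry":0,"rz":0,"claw":0}
    - {"dx":-0.42,"dy":0.06,"dz":0,"rx":0,"ry":0,"rz":0,"claw":0}
    - {"dx":-0.42,"dy":0.06,"dz":0,"rx":0,"ry":0,"rz":0,"claw":0}
    - {"dx":-0.42,"dy":0.06,"dz":0,"rx":0,"ry":0,"rz":0,"claw":0}
    - {"dx":-0.42,"dy":0.06,"dz":0,"rx":0,"ry":0,"rz":0,"claw":0}

```text
time_s: 10.1
ee_pos: [0.3853, 0.0816, 0.2226]
eef_rot: [3.141, -0.0, 1.571]
force: [0.5, -0.1, -0.6]
grip_width: 0.0939
grip_force: 0.0
```

Request:
step_arm:
  plan:
    - {"dx":-0.42,"dy":0.06,"dz":0,"rx":0,"ry":0,"rz":0,"claw":0}
    - {"dx":-0.42,"dy":0.06,"dz":0,"rx":0,"ry":0,"rz":0,"claw":0}
    - {"dx":-0.42,"dy":0.06,"dz":0,"rx":0,"ry":0,"rz":0,"claw":0}
    - {"dx":-0.42,"dy":0.06,"dz":0,"rx":0,"ry":0,"rz":0,"claw":0}
    - {"dx":-0.42,"dy":0.06,"dz":0,"rx":0,"ry":0,"rz":0,"claw":0}
    - {"dx":-0.42,"dy":0.09,"dz":0,"rx":0,"ry":0,"rz":0,"claw":0}
    - {"dx":-0.2,"dy":0.05,"dz":0,"rx":0,"ry":0,"rz":0,"claw":0}
    - {"dx":0,"dy":0,"dz":0,"rx":0,"ry":0,"rz":0,"claw":0}

```text
time_s: 10.9
ee_pos: [0.4293, -0.1908, 0.222]
eef_rot: [-3.141, -0.0, 1.568]
force: [0.2, 0.3, 0.6]
grip_width: 0.0944
grip_force: 0.0
```

```bash
python3 - <<'E'
from h import *
o,p,X=wrist("w3"); print(o["ee_pos"],o["eef_rot"])
X=X[~np.isnan(X[:,0])]; c=(.431,-.198); print(circ(X,c,.077,.091,.021))
t=X[(np.hypot(X[:,0]-c[0],X[:,1]-c[1])<.04)&(X[:,2]>.092)&(X[:,2]<.102)]; print(len(t),(t.min(0)+t.max(0))/2)
E
```

```text
[ 0.429343   -0.19079013  0.22204567] [-3.14100953e+00 -1.05110301e-04  1.56763569e+00]
(122, array([ 0.4318, -0.1994]), np.float64(0.0002))
1303 [ 0.43209814 -0.19903621  0.09564329]
```

View pics/w3.png

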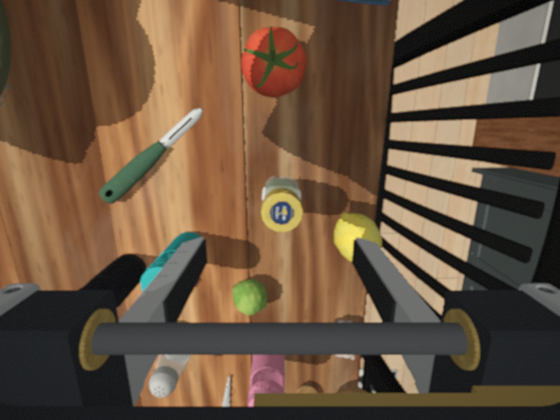

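The yellow-capped jar is at (282,212) and fits at (0.432, -0.199). I'm reaching for it now.

Request:
step_arm:
  plan:
    - {"dx":-0.084,"dy":0.027,"dz":0.2,"rx":0,"ry":0,"rz":0,"claw":0}
    - {"dx":0,"dy":0,"dz":0.38,"rx":0,"ry":0,"rz":0,"claw":0}
    - {"dx":0,"dy":0,"dz":0.38,"rx":0,"ry":0,"rz":0,"claw":0}
    - {"dx":0,"dy":0,"dz":0.38,"rx":0,"ry":0,"rz":0,"claw":0}
    - {"dx":0,"dy":0,"dz":0.38,"rx":0,"ry":0,"rz":0,"claw":0}
    - {"dx":0,"dy":0,"dz":0,"rx":0,"ry":0,"rz":0,"claw":0}
    - {"dx":0,"dy":0,"dz":0,"rx":0,"ry":0,"rz":0,"claw":1}
    - {"dx":0,"dy":0,"dz":0,"rx":0,"ry":0,"rz":0,"claw":1}
    - {"dx":0,"dy":0,"dz":0,"rx":0,"ry":0,"rz":0,"claw":1}
    - {"dx":0,"dy":0,"dz":0,"rx":0,"ry":0,"rz":0,"claw":1}

```text
time_s: 11.95
ee_pos: [0.4326, -0.1974, 0.0517]
eef_rot: [3.14, 0.001, 1.57]
force: [-0.4, -0.8, -0.8]
grip_width: 0.0656
grip_force: 0.0
```

Request:
step_arm:
  plan:
    - {"dx":0,"dy":0,"dz":0,"rx":0,"ry":0,"rz":0,"claw":1}
    - {"dx":0,"dy":0,"dz":0,"rx":0,"ry":0,"rz":0,"claw":1}
    - {"dx":0,"dy":0,"dz":0,"rx":0,"ry":0,"rz":0,"claw":1}
    - {"dx":0,"dy":0,"dz":0,"rx":0,"ry":0,"rz":0,"claw":1}
    - {"dx":0,"dy":0,"dz":0,"rx":0,"ry":0,"rz":0,"claw":1}
    - {"dx":0,"dy":0,"dz":0,"rx":0,"ry":0,"rz":0,"claw":1}

```text
time_s: 12.55
ee_pos: [0.432, -0.1972, 0.0505]
eef_rot: [-3.142, 0.0, 1.57]
force: [-1.5, 0.5, 2.3]
grip_width: 0.0415
grip_force: 14.9
```

Request:
step_arm:
  plan:
    - {"dx":0,"dy":0,"dz":-0.2,"rx":0,"ry":0,"rz":0,"claw":1}
    - {"dx":0,"dy":0,"dz":-0.4,"rx":0,"ry":0,"rz":0,"claw":1}
    - {"dx":0,"dy":0,"dz":-0.45,"rx":0,"ry":0,"rz":0,"claw":1}
    - {"dx":0,"dy":0,"dz":-0.45,"rx":0,"ry":0,"rz":0,"claw":1}
    - {"dx":0.2,"dy":-0.04,"dz":0,"rx":0,"ry":0,"rz":0,"claw":1}
    - {"dx":0.44,"dy":-0.08,"dz":0,"rx":0,"ry":0,"rz":0,"claw":1}
    - {"dx":0.44,"dy":-0.08,"dz":0,"rx":0,"ry":0,"rz":0,"claw":1}
    - {"dx":0.44,"dy":-0.08,"dz":0,"rx":0,"ry":0,"rz":0,"claw":1}
    - {"dx":0.44,"dy":-0.08,"dz":0,"rx":0,"ry":0,"rz":0,"claw":1}
    - {"dx":0.44,"dy":-0.08,"dz":0,"rx":0,"ry":0,"rz":0,"claw":1}

```text
time_s: 13.55
ee_pos: [0.3874, 0.0444, 0.2004]
eef_rot: [3.141, -0.0, 1.57]
force: [1.6, -0.3, -1.1]
grip_width: 0.0414
grip_force: 14.9
```

Request:
step_arm:
  plan:
    - {"dx":0.44,"dy":-0.08,"dz":0,"rx":0,"ry":0,"rz":0,"claw":1}
    - {"dx":0.44,"dy":-0.08,"dz":0,"rx":0,"ry":0,"rz":0,"claw":1}
    - {"dx":0.44,"dy":-0.08,"dz":0,"rx":0,"ry":0,"rz":0,"claw":1}
    - {"dx":0.44,"dy":-0.08,"dz":0,"rx":0,"ry":0,"rz":0,"claw":1}
    - {"dx":0.14,"dy":-0.03,"dz":0,"rx":0,"ry":0,"rz":0,"claw":1}
    - {"dx":0,"dy":0,"dz":0,"rx":0,"ry":0,"rz":0,"claw":1}

```text
time_s: 14.15
ee_pos: [0.3525, 0.2342, 0.2001]
eef_rot: [-3.141, 0.0, 1.573]
force: [-0.5, -0.2, -1.7]
grip_width: 0.0414
grip_force: 14.9
```

```bash
python3 - <<'E'
from h import *
o,p,X=wrist("w4"); print(o["ee_pos"],o["eef_rot"],o["grip_width"])
X=X[~np.isnan(X[:,0])]
print("red",circ(X,(.352,.3125),.095,.11,.0225))
t=X[(np.hypot(X[:,0]-.352,X[:,1]-.3125)<.04)&(X[:,2]>.109)&(X[:,2]<.122)]; print(len(t),(t.min(0)+t.max(0))/2, np.ptp(t,axis=0))
s=X[(X[:,0]>.29)&(X[:,0]<.41)&(X[:,1]>.17)&(X[:,1]<.37)&(X[:,2]>.013)&(X[:,2]<.023)]
print(len(s),np.percentile(s,[1,99],axis=0))
w=X[(X[:,0]>.3)&(X[:,0]<.4)&(X[:,1]>.19)&(X[:,1]<.27)&(X[:,2]>.004)&(X[:,2]<.012)]
print(len(w),np.percentile(w,[1,99],axis=0).round(4) if len(w) else"")
E
```

```text
[0.35250505 0.23423593 0.2000964 ] [-3.14088225e+00  2.27178001e-04  1.57341059e+00] 0.04138894338335714
red (16, array([0.3531, 0.3122]), np.float64(0.0002))
2422 [0.3529744  0.31234581 0.11322435] [0.04383368 0.04366758 0.00797269]
5935 [[0.31068334 0.19539573 0.01634538]
 [0.39544091 0.35834857 0.02034593]]
1754 [[0.3257 0.2113 0.0068]
 [0.3838 0.2591 0.0104]]
```

Request:
step_arm:
  plan:
    - {"dx":-0.015,"dy":0.012,"dz":0.2,"rx":0,"ry":0,"rz":0,"claw":1}
    - {"dx":0,"dy":0,"dz":0.4,"rx":0,"ry":0,"rz":0,"claw":1}
    - {"dx":0,"dy":0,"dz":0.35,"rx":0,"ry":0,"rz":0,"claw":1}
    - {"dx":0,"dy":0,"dz":0.2,"rx":0,"ry":0,"rz":0,"claw":1}
    - {"dx":0,"dy":0,"dz":0.14,"rx":0,"ry":0,"rz":0,"claw":1}
    - {"dx":0,"dy":0,"dz":0.06,"rx":0,"ry":0,"rz":0,"claw":1}
    - {"dx":0,"dy":0,"dz":0.04,"rx":0,"ry":0,"rz":0,"claw":1}
    - {"dx":0,"dy":0,"dz":0.02,"rx":0,"ry":0,"rz":0,"claw":1}
    - {"dx":0,"dy":0,"dz":0,"rx":0,"ry":0,"rz":0,"claw":1}

```text
time_s: 15.1
ee_pos: [0.3547, 0.2313, 0.0598]
eef_rot: [3.141, -0.0, 1.57]
force: [0.4, -0.5, -0.8]
grip_width: 0.0417
grip_force: 14.9
```

Request:
step_arm:
  plan:
    - {"dx":0,"dy":0,"dz":0,"rx":0,"ry":0,"rz":0,"claw":0.45}
    - {"dx":0,"dy":0,"dz":0,"rx":0,"ry":0,"rz":0,"claw":0.3}
    - {"dx":0,"dy":0,"dz":0,"rx":0,"ry":0,"rz":0,"claw":0.2}
    - {"dx":0,"dy":0,"dz":0,"rx":0,"ry":0,"rz":0,"claw":0.1}
    - {"dx":0,"dy":0,"dz":0,"rx":0,"ry":0,"rz":0,"claw":0}
    - {"dx":0,"dy":0,"dz":0,"rx":0,"ry":0,"rz":0,"claw":0}
    - {"dx":0,"dy":0,"dz":-0.25,"rx":0,"ry":0,"rz":0,"claw":0}
    - {"dx":0,"dy":0,"dz":-0.45,"rx":0,"ry":0,"rz":0,"claw":0}
    - {"dx":0,"dy":0,"dz":-0.45,"rx":0,"ry":0,"rz":0,"claw":0}
    - {"dx":0,"dy":0,"dz":-0.45,"rx":0,"ry":0,"rz":0,"claw":0}

```text
time_s: 16.1
ee_pos: [0.354, 0.2311, 0.2213]
eef_rot: [-3.141, 0.0, 1.57]
force: [0.8, 0.5, 0.1]
grip_width: 0.0943
grip_force: 0.0
```

Request:
step_arm:
  plan:
    - {"dx":-0.21,"dy":0.08,"dz":0,"rx":0,"ry":0,"rz":0,"claw":0}
    - {"dx":-0.42,"dy":0.16,"dz":0,"rx":0,"ry":0,"rz":0,"claw":0}
    - {"dx":-0.42,"dy":0.16,"dz":0,"rx":0,"ry":0,"rz":0,"claw":0}
    - {"dx":-0.42,"dy":0.16,"dz":0,"rx":0,"ry":0,"rz":0,"claw":0}
    - {"dx":-0.42,"dy":0.16,"dz":0,"rx":0,"ry":0,"rz":0,"claw":0}
    - {"dx":-0.42,"dy":0.16,"dz":0,"rx":0,"ry":0,"rz":0,"claw":0}
    - {"dx":-0.42,"dy":0.16,"dz":0,"rx":0,"ry":0,"rz":0,"claw":0}
    - {"dx":-0.42,"dy":0.16,"dz":0,"rx":0,"ry":0,"rz":0,"claw":0}
    - {"dx":-0.42,"dy":0.16,"dz":0,"rx":0,"ry":0,"rz":0,"claw":0}
    - {"dx":-0.42,"dy":0.16,"dz":0,"rx":0,"ry":0,"rz":0,"claw":0}

```text
time_s: 17.1
ee_pos: [0.5065, -0.1697, 0.2194]
eef_rot: [3.142, -0.0, 1.57]
force: [0.4, 1.0, 0.9]
grip_width: 0.0943
grip_force: 0.0
```

Request:
step_arm:
  plan:
    - {"dx":-0.42,"dy":0.16,"dz":0,"rx":0,"ry":0,"rz":0,"claw":0}
    - {"dx":-0.2,"dy":0.05,"dz":0,"rx":0,"ry":0,"rz":0,"claw":0}
    - {"dx":0,"dy":0,"dz":0,"rx":0,"ry":0,"rz":0,"claw":0}

```text
time_s: 17.4
ee_pos: [0.5272, -0.2319, 0.2186]
eef_rot: [-3.141, -0.0, 1.568]
force: [0.4, -0.3, -0.4]
grip_width: 0.0938
grip_force: 0.0
```

```bash
cat >> h.py <<'E'
def ell(X,c,a,b,h,rad,zmin=.012):
    from scipy.optimize import least_squares
    x=X[(np.hypot(X[:,0]-c[0],X[:,1]-c[1])<rad)&(X[:,2]>zmin)&(X[:,2]<.07)]; x=x[::max(1,len(x)//1500)]; out=[]
    for y0 in np.arange(0,np.pi,.4):
        def res(q):
            d=x-[q[0],q[1],h]; C,S=np.cos(q[2]),np.sin(q[2])
            return (np.sqrt(((d[:,0]*C+d[:,1]*S)/a)**2+((-d[:,0]*S+d[:,1]*C)/b)**2+(d[:,2]/h)**2)-1)*b
        f=least_squares(res,[*c,y0],loss="soft_l1",f_scale=.002); out.append((f.cost,f.x.round(4),np.abs(f.fun).mean().round(4)))
    m=min(out,key=lambda t:t[0])
    e,v=np.linalg.eigh(np.cov(x[x[:,2]>h][:,:2].T))
    return len(x),m,"top pca",np.arctan2(v[1,1],v[0,1]).round(3),np.sqrt(e),x[:,2].max()
E
python3 - <<'E'
from h import *
o,p,X=wrist("w5"); print(o["ee_pos"],o["eef_rot"])
X=X[~np.isnan(X[:,0])]; np.save("X5",X)
print("lemon",ell(X,(.527,-.25),.039,.0275,.028,.052))
print("lime",ell(X,(.39,-.337),.0265,.023,.024,.036))
E
```

```text
[ 0.52717863 -0.23193338  0.21856869] [-3.14056673e+00 -3.21891037e-04  1.56777712e+00]
lemon (2045, (np.float64(0.0011746103235217636), array([ 0.5293, -0.256 ,  1.9911]), np.float64(0.0009)), 'top pca', np.float64(2.163), array([0.01291263, 0.0171418 ]), np.float64(0.057452607626624165))
lime (174, (np.float64(3.189759586700889e-05), array([ 0.3924, -0.3403,  2.5946]), np.float64(0.0005)), 'top pca', np.float64(-2.427), array([0.00294281, 0.00719703]), np.float64(0.042898914956344944))
```

View pics/w5.png

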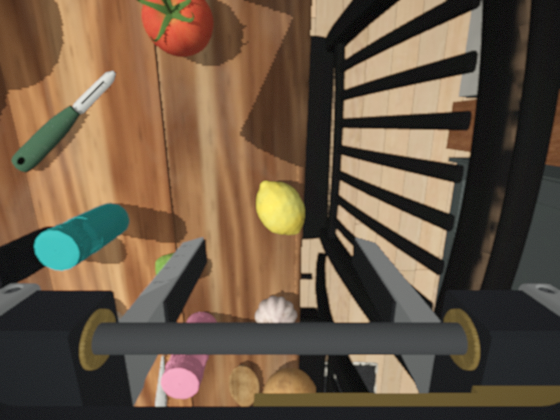

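The lemon is at (281,208), fits at (0.529, -0.256), and its long axis lies at about 2.05 rad. I'll grip it across its width.

Request:
step_arm:
  plan:
    - {"dx":-0.24,"dy":0.02,"dz":0,"rx":0,"ry":0,"rz":0,"claw":0}
    - {"dx":0,"dy":0,"dz":0.33,"rx":0,"ry":0,"rz":-0.0764,"claw":0}
    - {"dx":0,"dy":0,"dz":0.33,"rx":0,"ry":0,"rz":-0.0764,"claw":0}
    - {"dx":0,"dy":0,"dz":0.33,"rx":0,"ry":0,"rz":-0.0764,"claw":0}
    - {"dx":0,"dy":0,"dz":0.33,"rx":0,"ry":0,"rz":-0.0764,"claw":0}
    - {"dx":0,"dy":0,"dz":0.3,"rx":0,"ry":0,"rz":0,"claw":0}
    - {"dx":0,"dy":0,"dz":0.3,"rx":0,"ry":0,"rz":0,"claw":0}
    - {"dx":0,"dy":0,"dz":0,"rx":0,"ry":0,"rz":0,"claw":0}

```text
time_s: 18.25
ee_pos: [0.5274, -0.2515, 0.0243]
eef_rot: [-3.138, -0.005, 2.051]
force: [0.1, -0.2, -0.2]
grip_width: 0.0941
grip_force: 0.0
```

Request:
step_arm:
  plan:
    - {"dx":0,"dy":0,"dz":0,"rx":0,"ry":0,"rz":0,"claw":0.25}
    - {"dx":0,"dy":0,"dz":0,"rx":0,"ry":0,"rz":0,"claw":1}
    - {"dx":0,"dy":0,"dz":0,"rx":0,"ry":0,"rz":0,"claw":1}
    - {"dx":0,"dy":0,"dz":0,"rx":0,"ry":0,"rz":0,"claw":1}
    - {"dx":0,"dy":0,"dz":0,"rx":0,"ry":0,"rz":0,"claw":1}
    - {"dx":0,"dy":0,"dz":0,"rx":0,"ry":0,"rz":0,"claw":1}
    - {"dx":0,"dy":0,"dz":0,"rx":0,"ry":0,"rz":0,"claw":1}
    - {"dx":0,"dy":0,"dz":0,"rx":0,"ry":0,"rz":0,"claw":1}
  grip_force: 10

```text
time_s: 19.05
ee_pos: [0.5294, -0.2538, 0.0279]
eef_rot: [3.141, 0.001, 2.05]
force: [-1.7, 1.2, 6.3]
grip_width: 0.054
grip_force: 10.0
```

Request:
step_arm:
  plan:
    - {"dx":0,"dy":0,"dz":-0.2,"rx":0,"ry":0,"rz":0,"claw":1}
    - {"dx":0,"dy":0,"dz":-0.25,"rx":0,"ry":0,"rz":0.0755,"claw":1}
    - {"dx":0,"dy":0,"dz":-0.25,"rx":0,"ry":0,"rz":0.0755,"claw":1}
    - {"dx":0,"dy":0,"dz":-0.25,"rx":0,"ry":0,"rz":0.0755,"claw":1}
    - {"dx":0,"dy":0,"dz":-0.25,"rx":0,"ry":0,"rz":0.0755,"claw":1}
    - {"dx":0,"dy":0,"dz":-0.15,"rx":0,"ry":0,"rz":0.0755,"claw":1}
    - {"dx":0.2,"dy":-0.03,"dz":0,"rx":0,"ry":0,"rz":0,"claw":1}
    - {"dx":0.44,"dy":-0.07,"dz":0,"rx":0,"ry":0,"rz":0,"claw":1}
    - {"dx":0.44,"dy":-0.07,"dz":0,"rx":0,"ry":0,"rz":0,"claw":1}
    - {"dx":0.44,"dy":-0.07,"dz":0,"rx":0,"ry":0,"rz":0,"claw":1}

```text
time_s: 20.05
ee_pos: [0.522, -0.0985, 0.1622]
eef_rot: [-3.141, -0.0, 1.457]
force: [1.5, -1.8, -0.7]
grip_width: 0.0542
grip_force: 10.0
```

Request:
step_arm:
  plan:
    - {"dx":0.44,"dy":-0.07,"dz":0,"rx":0,"ry":0,"rz":0,"claw":1}
    - {"dx":0.44,"dy":-0.07,"dz":0,"rx":0,"ry":0,"rz":0,"claw":1}
    - {"dx":0.44,"dy":-0.07,"dz":0,"rx":0,"ry":0,"rz":0,"claw":1}
    - {"dx":0.44,"dy":-0.07,"dz":0,"rx":0,"ry":0,"rz":0,"claw":1}
    - {"dx":0.44,"dy":-0.07,"dz":0,"rx":0,"ry":0,"rz":0,"claw":1}
    - {"dx":0.37,"dy":-0.05,"dz":0,"rx":0,"ry":0,"rz":0,"claw":1}
    - {"dx":0,"dy":0,"dz":0,"rx":0,"ry":0,"rz":0,"claw":1}

```text
time_s: 20.75
ee_pos: [0.5112, 0.1634, 0.1621]
eef_rot: [-3.141, -0.0, 1.461]
force: [0.9, -0.9, -1.5]
grip_width: 0.0538
grip_force: 10.0
```

```bash
python3 - <<'E'
from h import *
o,p,X=wrist("w6"); print(o["ee_pos"],o["eef_rot"],o["grip_width"])
X=X[~np.isnan(X[:,0])]; np.save("X6",X)
a=np.radians(-6.5); R=np.array([[np.cos(a),np.sin(a)],[-np.sin(a),np.cos(a)]])
s=X[(X[:,0]>.43)&(X[:,0]<.6)&(X[:,1]>0)&(X[:,1]<.24)&(X[:,2]>.009)&(X[:,2]<.019)]
for d in (-8,-6.5,-5):
    a=np.radians(d); R=np.array([[np.cos(a),np.sin(a)],[-np.sin(a),np.cos(a)]])
    print(d,len(s),np.percentile((s[:,:2]-[.507,.1115])@R.T,[1,99],axis=0).round(4))
E
```

```text
[0.51123293 0.16341485 0.16214   ] [-3.14113878e+00 -3.91801251e-04  1.46136886e+00] 0.05377038349007571
-8 1487 [[-0.0504 -0.0947]
 [ 0.0544  0.0983]]
-6.5 1487 [[-0.0482 -0.0944]
 [ 0.0524  0.0975]]
-5 1487 [[-0.0476 -0.0943]
 [ 0.0527  0.0974]]
```

View pics/w6.png

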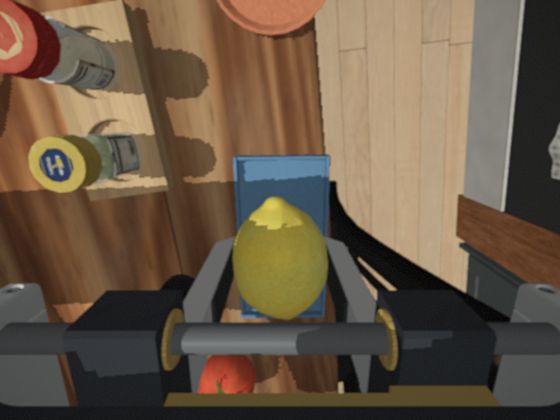

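Request:
step_arm:
  plan:
    - {"dx":-0.02,"dy":0.03,"dz":0.2,"rx":0,"ry":0,"rz":0,"claw":1}
    - {"dx":0,"dy":0,"dz":0.4,"rx":0,"ry":0,"rz":0,"claw":1}
    - {"dx":0,"dy":0,"dz":0.3,"rx":0,"ry":0,"rz":0,"claw":1}
    - {"dx":0,"dy":0,"dz":0.2,"rx":0,"ry":0,"rz":0,"claw":1}
    - {"dx":0,"dy":0,"dz":0.12,"rx":0,"ry":0,"rz":0,"claw":1}
    - {"dx":0,"dy":0,"dz":0.05,"rx":0,"ry":0,"rz":0,"claw":1}
    - {"dx":0,"dy":0,"dz":0.01,"rx":0,"ry":0,"rz":0,"claw":1}
    - {"dx":0,"dy":0,"dz":0,"rx":0,"ry":0,"rz":0,"claw":1}

```text
time_s: 21.6
ee_pos: [0.5151, 0.1575, 0.0353]
eef_rot: [3.14, -0.0, 1.457]
force: [0.7, -0.3, -1.2]
grip_width: 0.054
grip_force: 10.0
```

Request:
step_arm:
  plan:
    - {"dx":0,"dy":0,"dz":0,"rx":0,"ry":0,"rz":0,"claw":0.35}
    - {"dx":0,"dy":0,"dz":0,"rx":0,"ry":0,"rz":0,"claw":0.25}
    - {"dx":0,"dy":0,"dz":0,"rx":0,"ry":0,"rz":0,"claw":0.2}
    - {"dx":0,"dy":0,"dz":0,"rx":0,"ry":0,"rz":0,"claw":0.2}
    - {"dx":0,"dy":0,"dz":-0.15,"rx":0,"ry":0,"rz":0,"claw":0.2}
    - {"dx":0,"dy":0,"dz":-0.4,"rx":0,"ry":0,"rz":0,"claw":0.2}
    - {"dx":0,"dy":0,"dz":-0.45,"rx":0,"ry":0,"rz":0,"claw":0}
    - {"dx":0,"dy":0,"dz":-0.45,"rx":0,"ry":0,"rz":0,"claw":0}
    - {"dx":0,"dy":0,"dz":-0.45,"rx":0,"ry":0,"rz":0,"claw":0}
    - {"dx":0,"dy":0,"dz":0,"rx":0,"ry":0,"rz":0,"claw":0}

```text
time_s: 22.6
ee_pos: [0.5164, 0.158, 0.2307]
eef_rot: [3.132, -0.003, 1.458]
force: [-0.4, -0.1, -0.4]
grip_width: 0.0936
grip_force: 0.0
```

```bash
python3 - <<'E'
from h import *
o,p,X=wrist("w7"); print(o["ee_pos"],o["eef_rot"],o["grip_width"])
X=X[~np.isnan(X[:,0])]
print("lemon",ell(X-[0,0,.004],(.514,.159),.039,.0275,.028,.052,.016))
s=X[(X[:,0]>.43)&(X[:,0]<.6)&(X[:,1]>0)&(X[:,1]<.24)&(X[:,2]>.009)&(X[:,2]<.019)]
a=np.radians(-6.5); R=np.array([[np.cos(a),np.sin(a)],[-np.sin(a),np.cos(a)]])
print(len(s),np.percentile((s[:,:2]-[.507,.1115])@R.T,[1,99],axis=0).round(4))
E
```

```text
[0.51640555 0.15802804 0.23066894] [ 3.13235765 -0.0032934   1.45762475] 0.09364101081564499
lemon (2053, (np.float64(0.0012178243338340023), array([0.5163, 0.1566, 1.4407]), np.float64(0.0009)), 'top pca', np.float64(1.527), array([0.01306201, 0.01721404]), np.float64(0.05707979222295488))
1695 [[-0.048  -0.0938]
 [ 0.0526  0.0975]]
```

Request:
step_arm:
  plan:
    - {"dx":-0.2,"dy":-0.03,"dz":0,"rx":0,"ry":0,"rz":0,"claw":0}
    - {"dx":-0.44,"dy":-0.065,"dz":0,"rx":0,"ry":0,"rz":0,"claw":0}
    - {"dx":-0.44,"dy":-0.065,"dz":0,"rx":0,"ry":0,"rz":0,"claw":0}
    - {"dx":-0.44,"dy":-0.065,"dz":0,"rx":0,"ry":0,"rz":0,"claw":0}
    - {"dx":-0.44,"dy":-0.065,"dz":0,"rx":0,"ry":0,"rz":0,"claw":0}
    - {"dx":-0.44,"dy":-0.065,"dz":0,"rx":0,"ry":0,"rz":0,"claw":0}
    - {"dx":-0.44,"dy":-0.065,"dz":0,"rx":0,"ry":0,"rz":0,"claw":0}
    - {"dx":-0.44,"dy":-0.065,"dz":0,"rx":0,"ry":0,"rz":0,"claw":0}
    - {"dx":-0.44,"dy":-0.065,"dz":0,"rx":0,"ry":0,"rz":0,"claw":0}
    - {"dx":-0.44,"dy":-0.065,"dz":0,"rx":0,"ry":0,"rz":0,"claw":0}

```text
time_s: 23.65
ee_pos: [0.4053, -0.2502, 0.2232]
eef_rot: [-3.14, -0.001, 1.457]
force: [0.5, -0.1, 0.0]
grip_width: 0.0936
grip_force: 0.0
```

Request:
step_arm:
  plan:
    - {"dx":-0.44,"dy":-0.065,"dz":0,"rx":0,"ry":0,"rz":0,"claw":0}
    - {"dx":-0.08,"dy":-0.03,"dz":0,"rx":0,"ry":0,"rz":-0.0737,"claw":0}
    - {"dx":0,"dy":0,"dz":0,"rx":0,"ry":0,"rz":-0.0737,"claw":0}
    - {"dx":0,"dy":0,"dz":0,"rx":0,"ry":0,"rz":-0.0737,"claw":0}
    - {"dx":0,"dy":0,"dz":0,"rx":0,"ry":0,"rz":-0.0737,"claw":0}
    - {"dx":0,"dy":0,"dz":0,"rx":0,"ry":0,"rz":0,"claw":0}

```text
time_s: 24.25
ee_pos: [0.3908, -0.2992, 0.2231]
eef_rot: [-3.141, -0.002, 1.922]
force: [0.8, -0.5, 0.6]
grip_width: 0.0937
grip_force: 0.0
```

```bash
python3 - <<'E'
from h import *
o,p,X=wrist("w8"); print(o["ee_pos"],o["eef_rot"],o["grip_width"])
X=X[~np.isnan(X[:,0])]
print("lime",ell(X,(.391,-.338),.0265,.023,.024,.036,.014))
for n,c in (("pink",(.412,-.439)),("turq",(.3055,-.275))): print(n,circ(X,c,.086,.103,.0225))
R=Ro.from_euler("xyz",o["eef_rot"]).as_matrix(); l=X[np.hypot(X[:,0]-.391,X[:,1]+.338)<.19]
l=l[(l[:,2]>.07)&(l[:,2]<.13)]; q=(l-[.391,-.338,0])@R; m=(abs(q[:,0])<.05)&(abs(q[:,1])<.1); print("in body",m.sum(),l[m].mean(0) if m.any() else "")
E
```

```text
[ 0.39080382 -0.29918063  0.22312346] [-3.14057212e+00 -1.84469827e-03  1.92229211e+00] 0.0936965504177704
lime (1100, (np.float64(0.00043735156768050763), array([ 0.3893, -0.3412, -1.3178]), np.float64(0.0007)), 'top pca', np.float64(2.596), array([0.01086719, 0.01158601]), np.float64(0.04911150307766891))
pink (366, array([ 0.4132, -0.4398]), np.float64(0.0005))
turq (182, array([ 0.3063, -0.2755]), np.float64(0.0003))
in body 0
```

View pics/w8.png

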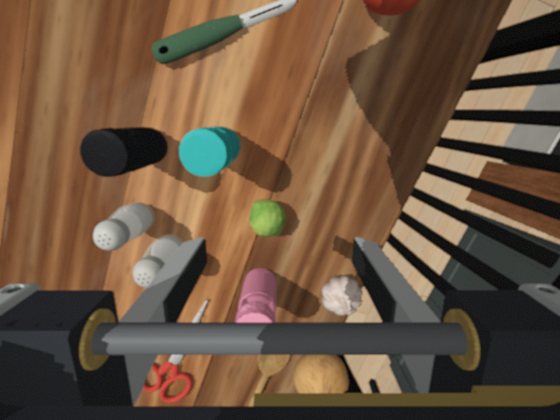

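The lime is at (267,217) and fits at (0.389, -0.341), yaw about 1.82. Nothing lies under the gripper body.

Request:
step_arm:
  plan:
    - {"dx":-0.39,"dy":-0.158,"dz":0,"rx":0,"ry":0,"rz":0,"claw":0}
    - {"dx":0,"dy":0,"dz":0.3,"rx":0,"ry":0,"rz":0,"claw":0}
    - {"dx":0,"dy":0,"dz":0.45,"rx":0,"ry":0,"rz":0,"claw":0}
    - {"dx":0,"dy":0,"dz":0.45,"rx":0,"ry":0,"rz":0,"claw":0}
    - {"dx":0,"dy":0,"dz":0.4,"rx":0,"ry":0,"rz":0,"claw":0}
    - {"dx":0,"dy":0,"dz":0.25,"rx":0,"ry":0,"rz":0,"claw":0}
    - {"dx":0,"dy":0,"dz":0.14,"rx":0,"ry":0,"rz":0,"claw":0}
    - {"dx":0,"dy":0,"dz":0,"rx":0,"ry":0,"rz":0,"claw":0}

```text
time_s: 25.1
ee_pos: [0.3891, -0.3408, 0.0239]
eef_rot: [-3.14, -0.003, 1.919]
force: [0.3, -0.8, -0.0]
grip_width: 0.0942
grip_force: 0.0
```

Request:
step_arm:
  plan:
    - {"dx":0,"dy":0,"dz":0,"rx":0,"ry":0,"rz":0,"claw":1}
    - {"dx":0,"dy":0,"dz":0,"rx":0,"ry":0,"rz":0,"claw":1}
    - {"dx":0,"dy":0,"dz":0,"rx":0,"ry":0,"rz":0,"claw":1}
    - {"dx":0,"dy":0,"dz":0,"rx":0,"ry":0,"rz":0,"claw":1}
    - {"dx":0,"dy":0,"dz":0,"rx":0,"ry":0,"rz":0,"claw":1}
    - {"dx":0,"dy":0,"dz":0,"rx":0,"ry":0,"rz":0,"claw":1}
    - {"dx":0,"dy":0,"dz":0,"rx":0,"ry":0,"rz":0,"claw":1}
    - {"dx":0,"dy":0,"dz":0,"rx":0,"ry":0,"rz":0,"claw":1}
    - {"dx":0,"dy":0,"dz":0,"rx":0,"ry":0,"rz":0,"claw":1}

```text
time_s: 26.0
ee_pos: [0.3897, -0.3415, 0.0255]
eef_rot: [3.141, 0.0, 1.92]
force: [0.2, -0.1, 2.3]
grip_width: 0.0432
grip_force: 10.0
```

Request:
step_arm:
  plan:
    - {"dx":0,"dy":0,"dz":-0.2,"rx":0,"ry":0,"rz":0,"claw":1}
    - {"dx":0,"dy":0,"dz":-0.4,"rx":0,"ry":0,"rz":0,"claw":1}
    - {"dx":0,"dy":0,"dz":-0.4,"rx":0,"ry":0,"rz":0,"claw":1}
    - {"dx":0,"dy":0,"dz":-0.25,"rx":0,"ry":0,"rz":0.0737,"claw":1}
    - {"dx":0,"dy":0,"dz":-0.25,"rx":0,"ry":0,"rz":0.0737,"claw":1}
    - {"dx":0,"dy":0,"dz":-0.2,"rx":0,"ry":0,"rz":0.0737,"claw":1}
    - {"dx":0,"dy":0,"dz":0,"rx":0,"ry":0,"rz":0.0737,"claw":1}
    - {"dx":0.2,"dy":0.03,"dz":0,"rx":0,"ry":0,"rz":0,"claw":1}
    - {"dx":0.44,"dy":0.08,"dz":0,"rx":0,"ry":0,"rz":0,"claw":1}
    - {"dx":0.44,"dy":0.08,"dz":0,"rx":0,"ry":0,"rz":0,"claw":1}

```text
time_s: 27.0
ee_pos: [0.4206, -0.2353, 0.1952]
eef_rot: [-3.141, -0.0, 1.456]
force: [0.5, -0.7, -0.4]
grip_width: 0.0435
grip_force: 10.0
```

Request:
step_arm:
  plan:
    - {"dx":0.44,"dy":0.08,"dz":0,"rx":0,"ry":0,"rz":0,"claw":1}
    - {"dx":0.44,"dy":0.08,"dz":0,"rx":0,"ry":0,"rz":0,"claw":1}
    - {"dx":0.44,"dy":0.08,"dz":0,"rx":0,"ry":0,"rz":0,"claw":1}
    - {"dx":0.44,"dy":0.08,"dz":0,"rx":0,"ry":0,"rz":0,"claw":1}
    - {"dx":0.44,"dy":0.08,"dz":0,"rx":0,"ry":0,"rz":0,"claw":1}
    - {"dx":0.44,"dy":0.08,"dz":0,"rx":0,"ry":0,"rz":0,"claw":1}
    - {"dx":0.46,"dy":0.06,"dz":0,"rx":0,"ry":0,"rz":0,"claw":1}
    - {"dx":0,"dy":0,"dz":0,"rx":0,"ry":0,"rz":0,"claw":1}

```text
time_s: 27.8
ee_pos: [0.5098, 0.0698, 0.1951]
eef_rot: [-3.141, -0.001, 1.462]
force: [-0.2, -0.5, -0.7]
grip_width: 0.0438
grip_force: 10.0
```

Request:
step_arm:
  plan:
    - {"dx":-0.02,"dy":0,"dz":0.25,"rx":0,"ry":0,"rz":0,"claw":1}
    - {"dx":0,"dy":0,"dz":0.45,"rx":0,"ry":0,"rz":0,"claw":1}
    - {"dx":0,"dy":0,"dz":0.4,"rx":0,"ry":0,"rz":0,"claw":1}
    - {"dx":0,"dy":0,"dz":0.25,"rx":0,"ry":0,"rz":0,"claw":1}
    - {"dx":0,"dy":0,"dz":0.15,"rx":0,"ry":0,"rz":0,"claw":1}
    - {"dx":0,"dy":0,"dz":0.1,"rx":0,"ry":0,"rz":0,"claw":1}
    - {"dx":0,"dy":0,"dz":0.02,"rx":0,"ry":0,"rz":0,"claw":1}
    - {"dx":0,"dy":0,"dz":0,"rx":0,"ry":0,"rz":0,"claw":1}

```text
time_s: 28.6
ee_pos: [0.5094, 0.0634, 0.0338]
eef_rot: [3.141, -0.0, 1.457]
force: [-0.9, 0.1, -0.2]
grip_width: 0.0435
grip_force: 10.0
```

Request:
step_arm:
  plan:
    - {"dx":0,"dy":0,"dz":0,"rx":0,"ry":0,"rz":0,"claw":0.45}
    - {"dx":0,"dy":0,"dz":0,"rx":0,"ry":0,"rz":0,"claw":0.35}
    - {"dx":0,"dy":0,"dz":0,"rx":0,"ry":0,"rz":0,"claw":0.3}
    - {"dx":0,"dy":0,"dz":0,"rx":0,"ry":0,"rz":0,"claw":0.3}
    - {"dx":0,"dy":0,"dz":-0.15,"rx":0,"ry":0,"rz":0,"claw":0.3}
    - {"dx":0,"dy":0,"dz":-0.4,"rx":0,"ry":0,"rz":0,"claw":0.2}
    - {"dx":0,"dy":0,"dz":-0.45,"rx":0,"ry":0,"rz":0,"claw":0}
    - {"dx":0,"dy":0,"dz":-0.45,"rx":0,"ry":0,"rz":0,"claw":0}
    - {"dx":0,"dy":0,"dz":-0.45,"rx":0,"ry":0,"rz":0,"claw":0}
    - {"dx":0,"dy":0,"dz":0,"rx":0,"ry":0,"rz":0,"claw":0}

```text
time_s: 29.6
ee_pos: [0.5111, 0.0637, 0.2295]
eef_rot: [3.132, -0.002, 1.458]
force: [0.8, 0.4, -0.5]
grip_width: 0.0936
grip_force: 0.0
```

```bash
python3 - <<'E'
from h import *
o,p,X=wrist("w9"); print(o["ee_pos"],o["eef_rot"],o["grip_width"])
X=X[~np.isnan(X[:,0])]
print("lime",ell(X-[0,0,.004],(.51,.068),.0265,.023,.024,.036,.014))
print("lemon",ell(X-[0,0,.004],(.514,.159),.039,.0275,.028,.052,.016)[1])
E
```

```text
[0.51109867 0.06374635 0.22953257] [ 3.13196719e+00 -1.64029956e-03  1.45753334e+00] 0.09360167394983433
lime (1158, (np.float64(0.0005296146074270132), array([0.5106, 0.0629, 1.3861]), np.float64(0.0008)), 'top pca', np.float64(2.039), array([0.0109274 , 0.01173912]), np.float64(0.04961716116902988))
lemon (np.float64(0.0016444349986339272), array([0.5166, 0.1583, 1.4013]), np.float64(0.001))
```

View pics/w9.png

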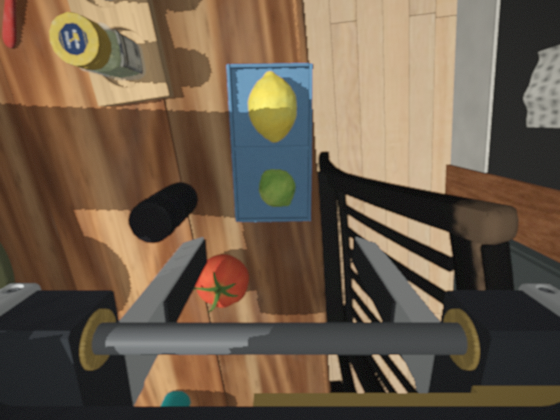

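Both fruits lie in their halves: lemon at (271,106) and lime at (276,188). The tomato hasn't moved. Next is the garlic.

Request:
step_arm:
  plan:
    - {"dx":-0.2,"dy":0.03,"dz":0,"rx":0,"ry":0,"rz":0,"claw":0}
    - {"dx":-0.44,"dy":0.06,"dz":0,"rx":0,"ry":0,"rz":0,"claw":0}
    - {"dx":-0.44,"dy":0.06,"dz":0,"rx":0,"ry":0,"rz":0,"claw":0}
    - {"dx":-0.44,"dy":0.06,"dz":0,"rx":0,"ry":0,"rz":0,"claw":0}
    - {"dx":-0.44,"dy":0.06,"dz":0,"rx":0,"ry":0,"rz":0,"claw":0}
    - {"dx":-0.44,"dy":0.06,"dz":0,"rx":0,"ry":0,"rz":0,"claw":0}
    - {"dx":-0.44,"dy":0.06,"dz":0,"rx":0,"ry":0,"rz":0,"claw":0}
    - {"dx":-0.44,"dy":0.06,"dz":0,"rx":0,"ry":0,"rz":0,"claw":0}
    - {"dx":-0.44,"dy":0.06,"dz":0,"rx":0,"ry":0,"rz":0,"claw":0}
    - {"dx":-0.44,"dy":0.06,"dz":0,"rx":0,"ry":0,"rz":0,"claw":0}

```text
time_s: 30.65
ee_pos: [0.5182, -0.3578, 0.2217]
eef_rot: [-3.14, -0.001, 1.457]
force: [0.0, 0.7, 1.0]
grip_width: 0.0944
grip_force: 0.0
```

Request:
step_arm:
  plan:
    - {"dx":-0.14,"dy":0.02,"dz":0,"rx":0,"ry":0,"rz":-0.0924,"claw":0}
    - {"dx":0,"dy":0,"dz":0,"rx":0,"ry":0,"rz":-0.0924,"claw":0}
    - {"dx":0,"dy":0,"dz":0,"rx":0,"ry":0,"rz":-0.0924,"claw":0}
    - {"dx":0,"dy":0,"dz":0,"rx":0,"ry":0,"rz":-0.0924,"claw":0}
    - {"dx":0,"dy":0,"dz":0,"rx":0,"ry":0,"rz":-0.0924,"claw":0}
    - {"dx":0,"dy":0,"dz":0,"rx":0,"ry":0,"rz":-0.0924,"claw":0}
    - {"dx":0,"dy":0,"dz":0,"rx":0,"ry":0,"rz":-0.0924,"claw":0}
    - {"dx":0,"dy":0,"dz":0,"rx":0,"ry":0,"rz":-0.0924,"claw":0}
    - {"dx":0,"dy":0,"dz":0,"rx":0,"ry":0,"rz":0,"claw":0}

```text
time_s: 31.55
ee_pos: [0.5189, -0.3701, 0.2218]
eef_rot: [3.141, -0.002, 2.621]
force: [-0.7, -0.2, 0.4]
grip_width: 0.0939
grip_force: 0.0
```

```bash
python3 - <<'E'
from h import *
o,p,X=wrist("w10"); print(o["ee_pos"],o["eef_rot"],o["grip_width"])
X=X[~np.isnan(X[:,0])]
c=(.522,-.407)
g=X[(np.hypot(X[:,0]-c[0],X[:,1]-c[1])<.045)&(X[:,2]>.008)&(X[:,2]<.07)]; print(len(g),g.min(0),g.max(0),"mid",(g.min(0)+g.max(0))/2,"top",g[g[:,2]>.047].mean(0))
print(circ(X,c,.018,.026,.028,.045))
R=Ro.from_euler("xyz",o["eef_rot"]).as_matrix(); l=X[np.hypot(X[:,0]-.522,X[:,1]+.407)<.19]
for z0 in(.07,.09):
    k=l[(l[:,2]>z0)&(l[:,2]<.13)]; q=(k-[.522,-.407,0])@R; m=(abs(q[:,0])<.05)&(abs(q[:,1])<.1); print("in body",m.sum(),k[m].mean(0) if m.any() else "")
E
```

```text
[ 0.51894647 -0.37005421  0.22177885] [ 3.14124276e+00 -2.29201622e-03  2.62103552e+00] 0.0938596653866683
1434 [ 0.49318525 -0.43495364  0.01818557] [ 0.54885958 -0.38204965  0.05756008] mid [ 0.52102241 -0.40850164  0.03787283] top [ 0.52177567 -0.40970037  0.05086127]
(70, array([ 0.5222, -0.4112]), np.float64(0.0013))
in body 0 
in body 0
```

View pics/w10.png

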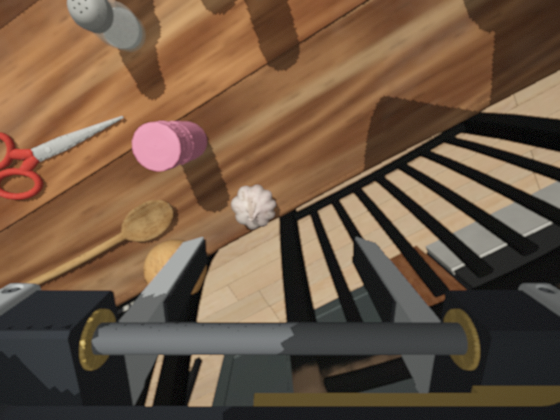

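Request:
step_arm:
  plan:
    - {"dx":-0.222,"dy":-0.334,"dz":0,"rx":0,"ry":0,"rz":0,"claw":0}
    - {"dx":0,"dy":0,"dz":0.3,"rx":0,"ry":0,"rz":0,"claw":0}
    - {"dx":0,"dy":0,"dz":0.45,"rx":0,"ry":0,"rz":0,"claw":0}
    - {"dx":0,"dy":0,"dz":0.45,"rx":0,"ry":0,"rz":0,"claw":0}
    - {"dx":0,"dy":0,"dz":0.4,"rx":0,"ry":0,"rz":0,"claw":0}
    - {"dx":0,"dy":0,"dz":0.25,"rx":0,"ry":0,"rz":0,"claw":0}
    - {"dx":0,"dy":0,"dz":0.14,"rx":0,"ry":0,"rz":0,"claw":0}
    - {"dx":0,"dy":0,"dz":0,"rx":0,"ry":0,"rz":0,"claw":0}

```text
time_s: 32.4
ee_pos: [0.5211, -0.4097, 0.0224]
eef_rot: [3.141, -0.003, 2.616]
force: [1.1, -0.3, 0.3]
grip_width: 0.094
grip_force: 0.0
```

Request:
step_arm:
  plan:
    - {"dx":0,"dy":0,"dz":0,"rx":0,"ry":0,"rz":0,"claw":0.25}
    - {"dx":0,"dy":0,"dz":0,"rx":0,"ry":0,"rz":0,"claw":1}
    - {"dx":0,"dy":0,"dz":0,"rx":0,"ry":0,"rz":0,"claw":1}
    - {"dx":0,"dy":0,"dz":0,"rx":0,"ry":0,"rz":0,"claw":1}
    - {"dx":0,"dy":0,"dz":0,"rx":0,"ry":0,"rz":0,"claw":1}
    - {"dx":0,"dy":0,"dz":0,"rx":0,"ry":0,"rz":0,"claw":1}
    - {"dx":0,"dy":0,"dz":0,"rx":0,"ry":0,"rz":0,"claw":1}
    - {"dx":0,"dy":0,"dz":0,"rx":0,"ry":0,"rz":0,"claw":1}
  grip_force: 8

```text
time_s: 33.2
ee_pos: [0.5219, -0.4104, 0.0248]
eef_rot: [-3.142, 0.0, 2.619]
force: [-0.6, 0.8, 4.7]
grip_width: 0.0538
grip_force: 8.0
```

Request:
step_arm:
  plan:
    - {"dx":0,"dy":0,"dz":-0.2,"rx":0,"ry":0,"rz":0,"claw":1}
    - {"dx":0,"dy":0,"dz":-0.4,"rx":0,"ry":0,"rz":0,"claw":1}
    - {"dx":0,"dy":0,"dz":-0.1,"rx":0,"ry":0,"rz":0.0953,"claw":1}
    - {"dx":0,"dy":0,"dz":-0.1,"rx":0,"ry":0,"rz":0.0953,"claw":1}
    - {"dx":0,"dy":0,"dz":-0.1,"rx":0,"ry":0,"rz":0.0953,"claw":1}
    - {"dx":0,"dy":0,"dz":-0.1,"rx":0,"ry":0,"rz":0.0953,"claw":1}
    - {"dx":0,"dy":0,"dz":-0.1,"rx":0,"ry":0,"rz":0.0953,"claw":1}
    - {"dx":0,"dy":0,"dz":-0.1,"rx":0,"ry":0,"rz":0.0953,"claw":1}
    - {"dx":0,"dy":0,"dz":-0.1,"rx":0,"ry":0,"rz":0.0953,"claw":1}
    - {"dx":0.2,"dy":0,"dz":0,"rx":0,"ry":0,"rz":0,"claw":1}

```text
time_s: 34.2
ee_pos: [0.5217, -0.3919, 0.1554]
eef_rot: [3.14, 0.001, 1.563]
force: [-0.5, 0.3, -1.5]
grip_width: 0.0541
grip_force: 8.0
```

Request:
step_arm:
  plan:
    - {"dx":0.44,"dy":0,"dz":0,"rx":0,"ry":0,"rz":0,"claw":1}
    - {"dx":0.44,"dy":0,"dz":0,"rx":0,"ry":0,"rz":0,"claw":1}
    - {"dx":0.44,"dy":0,"dz":0,"rx":0,"ry":0,"rz":0,"claw":1}
    - {"dx":0.44,"dy":0,"dz":0,"rx":0,"ry":0,"rz":0,"claw":1}
    - {"dx":0.44,"dy":0,"dz":0,"rx":0,"ry":0,"rz":0,"claw":1}
    - {"dx":0.44,"dy":0,"dz":0,"rx":0,"ry":0,"rz":0,"claw":1}
    - {"dx":0.44,"dy":0,"dz":0,"rx":0,"ry":0,"rz":0,"claw":1}
    - {"dx":0.44,"dy":0,"dz":0,"rx":0,"ry":0,"rz":0,"claw":1}
    - {"dx":0.44,"dy":0,"dz":0,"rx":0,"ry":0,"rz":0,"claw":1}
    - {"dx":0.44,"dy":0,"dz":0,"rx":0,"ry":0,"rz":0,"claw":1}

```text
time_s: 35.2
ee_pos: [0.5215, 0.0514, 0.1544]
eef_rot: [3.142, 0.0, 1.571]
force: [0.8, 0.4, -1.1]
grip_width: 0.054
grip_force: 8.0
```

Request:
step_arm:
  plan:
    - {"dx":0.44,"dy":0,"dz":0,"rx":0,"ry":0,"rz":0,"claw":1}
    - {"dx":0.44,"dy":0,"dz":0,"rx":0,"ry":0,"rz":0,"claw":1}
    - {"dx":0.44,"dy":0,"dz":0,"rx":0,"ry":0,"rz":0,"claw":1}
    - {"dx":0.44,"dy":0,"dz":0,"rx":0,"ry":0,"rz":0,"claw":1}
    - {"dx":0.44,"dy":0,"dz":0,"rx":0,"ry":0,"rz":0,"claw":1}
    - {"dx":0.44,"dy":0,"dz":0,"rx":0,"ry":0,"rz":0,"claw":1}
    - {"dx":0.15,"dy":0.03,"dz":0,"rx":0,"ry":0,"rz":0,"claw":1}
    - {"dx":0,"dy":0,"dz":0,"rx":0,"ry":0,"rz":0,"claw":1}

```text
time_s: 36.0
ee_pos: [0.5244, 0.3305, 0.1537]
eef_rot: [-3.141, 0.0, 1.573]
force: [-0.6, -0.9, -0.3]
grip_width: 0.0539
grip_force: 8.0
```

```bash
python3 - <<'E'
from h import *
from scipy.optimize import least_squares
o,p,X=wrist("w11"); print(o["ee_pos"],o["eef_rot"],o["grip_width"])
X=X[~np.isnan(X[:,0])]
x=X[(np.hypot(X[:,0]-.525,X[:,1]-.375)<.075)&(X[:,2]>.0115)&(X[:,2]<.018)]
f=least_squares(lambda q:np.hypot(x[:,0]-q[0],x[:,1]-q[1])-.0565,[.525,.375],loss="soft_l1",f_scale=.001);print("saucer",len(x),f.x.round(4),abs(f.fun).mean(),x[:,1].min(),x[:,1].max())
g=X[(np.hypot(X[:,0]-o["ee_pos"][0],X[:,1]-o["ee_pos"][1])<.045)&(X[:,2]>.135)&(X[:,2]<.25)]
print(g.min(0),g.max(0))
E
```

```text
[0.52437673 0.33046188 0.15371748] [-3.14100275e+00  2.84472066e-04  1.57324691e+00] 0.05393822033441394
saucer 2035 [0.5275 0.3764] 0.0021552426215421844 0.319886530124055 0.43326092577059006
[0.48471172 0.30462483 0.13733412] [0.563599   0.36341766 0.24999741]
```

View pics/w11.png

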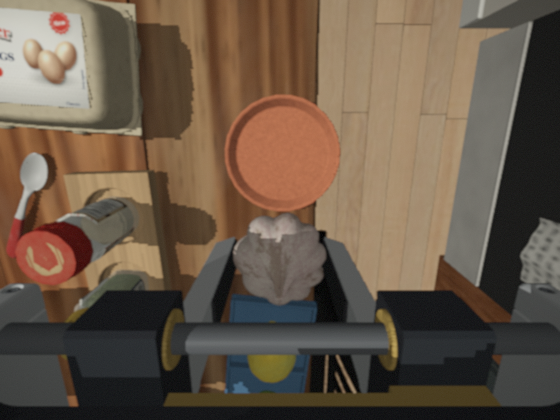

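```bash
python3 - <<'E'
from h import *
d=dict(np.load("w11.npz")); W=world(d)
for r in range(210,312,8):
    print(r,W[r,280].round(3), W[r,262].round(3))
x=W.reshape(-1,3);x=x[(np.hypot(x[:,0]-.525,x[:,1]-.376)<.08)&(x[:,2]>.0125)&(x[:,2]<.0165)]
a=np.percentile(x,[.5,99.5],axis=0);print(a,(a[0]+a[1])/2)
E
```

```text
210 [0.525 0.32  0.015] [0.506 0.316 0.001]
218 [0.525 0.356 0.154] [0.514 0.356 0.154]
226 [0.525 0.354 0.16 ] [0.515 0.354 0.16 ]
234 [0.525 0.351 0.164] [0.515 0.351 0.164]
242 [0.525 0.347 0.168] [0.515 0.347 0.166]
250 [0.525 0.344 0.169] [0.515 0.343 0.169]
258 [0.525 0.34  0.172] [0.515 0.34  0.171]
266 [0.525 0.337 0.176] [0.515 0.336 0.173]
274 [0.525 0.334 0.178] [0.515 0.331 0.173]
282 [0.525 0.33  0.18 ] [0.515 0.326 0.172]
290 [0.525 0.327 0.182] [0.515 0.32  0.17 ]
298 [0.525 0.325 0.186] [0.504 0.209 0.004]
306 [0.526 0.205 0.015] [0.504 0.198 0.005]
[[0.47120264 0.32026194 0.01252592]
 [0.5841591  0.43314011 0.01612743]] [0.52768087 0.37670102 0.01432667]
```

Request:
step_arm:
  plan:
    - {"dx":0.3,"dy":0.015,"dz":0,"rx":0,"ry":0,"rz":0,"claw":1}
    - {"dx":0.19,"dy":0.012,"dz":0.15,"rx":0,"ry":0,"rz":0,"claw":1}
    - {"dx":0,"dy":0,"dz":0.4,"rx":0,"ry":0,"rz":0,"claw":1}
    - {"dx":0,"dy":0,"dz":0.3,"rx":0,"ry":0,"rz":0,"claw":1}
    - {"dx":0,"dy":0,"dz":0.2,"rx":0,"ry":0,"rz":0,"claw":1}
    - {"dx":0,"dy":0,"dz":0.12,"rx":0,"ry":0,"rz":0,"claw":1}
    - {"dx":0,"dy":0,"dz":0.05,"rx":0,"ry":0,"rz":0,"claw":1}
    - {"dx":0,"dy":0,"dz":0.02,"rx":0,"ry":0,"rz":0,"claw":1}
    - {"dx":0,"dy":0,"dz":0,"rx":0,"ry":0,"rz":0,"claw":1}
    - {"dx":0,"dy":0,"dz":0,"rx":0,"ry":0,"rz":0,"claw":1}

```text
time_s: 37.05
ee_pos: [0.528, 0.3778, 0.0315]
eef_rot: [3.14, -0.001, 1.571]
force: [0.2, -0.4, -0.5]
grip_width: 0.0542
grip_force: 8.0
```

Request:
step_arm:
  plan:
    - {"dx":0,"dy":0,"dz":0.01,"rx":0,"ry":0,"rz":0,"claw":1}
    - {"dx":0,"dy":0,"dz":0.01,"rx":0,"ry":0,"rz":0,"claw":1}
    - {"dx":0,"dy":0,"dz":0,"rx":0,"ry":0,"rz":0,"claw":1}
    - {"dx":0,"dy":0,"dz":0,"rx":0,"ry":0,"rz":0,"claw":1}

```text
time_s: 37.45
ee_pos: [0.5279, 0.378, 0.0296]
eef_rot: [3.141, -0.001, 1.571]
force: [-1.8, -0.5, 6.6]
grip_width: 0.0538
grip_force: 8.0
```

Request:
step_arm:
  plan:
    - {"dx":0,"dy":0,"dz":0,"rx":0,"ry":0,"rz":0,"claw":0.4}
    - {"dx":0,"dy":0,"dz":0,"rx":0,"ry":0,"rz":0,"claw":0.36}
    - {"dx":0,"dy":0,"dz":0,"rx":0,"ry":0,"rz":0,"claw":0.34}
    - {"dx":0,"dy":0,"dz":0,"rx":0,"ry":0,"rz":0,"claw":0.34}
    - {"dx":0,"dy":0,"dz":-0.1,"rx":0,"ry":0,"rz":0,"claw":0.34}
    - {"dx":0,"dy":0,"dz":-0.3,"rx":0,"ry":0,"rz":0,"claw":0.3}
    - {"dx":0,"dy":0,"dz":-0.45,"rx":0,"ry":0,"rz":0,"claw":0}
    - {"dx":0,"dy":0,"dz":-0.45,"rx":0,"ry":0,"rz":0,"claw":0}
    - {"dx":0,"dy":0,"dz":-0.45,"rx":0,"ry":0,"rz":0,"claw":0}
    - {"dx":0,"dy":0,"dz":0,"rx":0,"ry":0,"rz":0,"claw":0}

```text
time_s: 38.45
ee_pos: [0.5292, 0.3787, 0.2115]
eef_rot: [3.132, -0.006, 1.571]
force: [0.2, 0.3, 0.0]
grip_width: 0.0925
grip_force: 0.0
```

```bash
python3 - <<'E'
from h import *
o,p,X=wrist("w12"); print(o["ee_pos"],o["grip_width"],o["force"])
X=X[~np.isnan(X[:,0])]
g=X[(np.hypot(X[:,0]-.5277,X[:,1]-.3767)<.04)&(X[:,2]>.018)&(X[:,2]<.09)]; print(g.min(0),g.max(0),(g.min(0)+g.max(0))/2,"tip",g[g[:,2]>g[:,2].max()-.006].mean(0))
s=viewer.camera("side"); save(s,"side2")
for n,im in(("side2",s),):
    a=cv2.imread("pics/side2.png")[135:360,180:400]; cv2.imwrite("pics/side2_c.png",cv2.resize(a,(586,600),interpolation=2))
a=cv2.imread("pics/w12.png"); b=cv2.imread("pics/side2_c.png"); 
b=cv2.resize(b,(410,420)); a=cv2.resize(a,(390,292)); a=cv2.copyMakeBorder(a,0,128,0,0,0); cv2.imwrite("pics/final.png",np.hstack([a,b]))
E
```

```text
[0.52917674 0.37874288 0.21147251] 0.09253353768630714 [0.22736938 0.31803837 0.03979982]
[0.50164215 0.35082568 0.02376873] [0.55540295 0.40584005 0.06169264] [0.52852255 0.37833286 0.04273068] tip [0.52840786 0.37476235 0.05901802]
```

View pics/final.png

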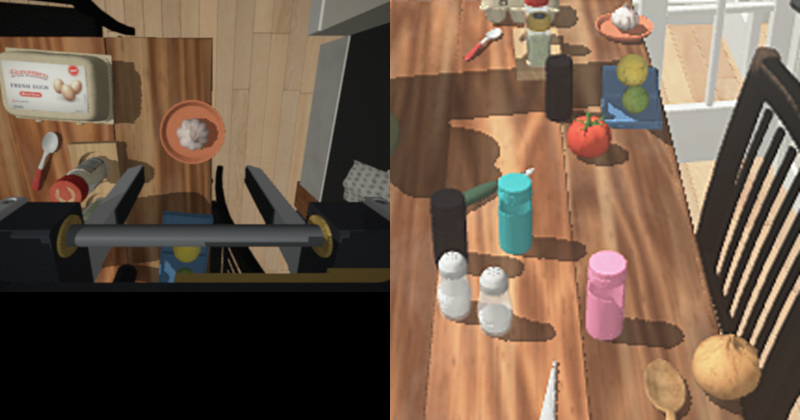

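The garlic stands upright in the saucer, about 2 mm off centre, with its tip at 61 mm. The jars are in the wells, the fruit is in the tray, and the tomato and onion haven't moved.

```bash
python3 -c "
from station import hand_in; print(hand_in())"
```

```text
the job is handed in; nothing more can be done
None
```

The job is done and handed in at about 38.5 s of the 128 s allowed: both jars stand in the wells, the lemon and lime each lie in their own half of the tray, and the garlic is upright about 2 mm off the saucer's centre. No jar tipped over, and the tomato and onion were left where they were.

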